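Assemble the interlocking bench organiser

ROBOT

A 6-joint arm with a two-finger parallel gripper is mounted at the origin on a cart in front of the work surface, level with it; the furniture and walls round the work are solid. World frame = base frame: x ahead of the robot, y to its left, z up, the work surface at z = 0. Lengths are in m, angles in rad, forces in N, time in s.
With the tool pointing down it reaches from about 0.375 to 0.975 m from the base axis. Payload 3.8 kg.
Tool frame: the origin (TCP) lies at the centre of the arm's flange, where the gripper is bolted on; the fingertips stand 166 mm ahead of it and the grasp point (between the pads) lies ctrl.grasp_offset ahead of it (ctrl.grasp_offset is the distance from the TCP to the grasp point, in m); z points along the fingers, y is the direction in which the jaws open and shut (so a half turn about z gives the same grasp; the last joint's range is limited). The gripper opens to 88 mm and grips with 3 to 60 N. Pads are 18 mm wide; open, the fingers measure 123 mm over their backs; the gripper's body (75 mm by 187 mm) begins 45 mm behind the grasp point.
Start: joints at [-1.383, 0.264, 1.604, -0, 1.274, -0.037], TCP at [0.15, -0.658, 0.405] pointing down, gripper open.
Joint ranges: [-2.63, 2.63], [-0.94, 2.18], [0.31, 2.57], [-1.31, 4.45], [0, 2.66], [-2.55, 2.55]. Speed limits (rad/s): [2.57, 2.57, 3.14, 3.14, 3.14, 3.14].

INTERFACE

Orientations are given as a 3x3 rotation matrix whose columns are the frame's x, y, z axes.
In Python, from rig import ctrl gives the robot as it stands.
- The arm moves only by the shell command python3 -m inch 'ROWS' [FORCE]. ROWS is a JSON object of lists of equal length, an entry for each row: "dp": the shift along the tool's x, y, z in m, a list of three; "yaw": the turn about the tool's z in rad; "hand": the finger opening in m, from 0 to 0.0881. A call has 1 to 5 rows; each row is the pose to reach, as a shift and turn from the pose measured when the call began, along the tool's axes at that moment; what a row does not reach only later rows make up. A row lasts 1/10 s, in which the tool goes at most 50 mm and 8.59 degrees, less where a joint would pass 70% of its speed; a pose out of reach is approached as far as the arm can. A call with a gripper value outside its range is refused whole. The fingers move at their own pace and stop on an object; FORCE is the grip in N (left out, the last holds). Time passes only in rows, so rows that repeat a pose let the fingers close. It gives the time, the measured TCP pose, the force and the opening at its end, in the units of the state.
- ctrl.read_state(): the state, without advancing time (a new reading comes with each control period).
- ctrl.get_image(name): name is "scene" or "top"; returns the picture (384x512x3 uint8, red, green, blue); there is no depth.
- ctrl.camera_model(name): a dict with "K" (3x3 intrinsics, pixels), "k1" (the pictures are not rectified: a ray, as slopes to the right and down, at radius r is drawn at 1 + k1 r^2 times it, then the intrinsics apply), "cam_to_world" (4x4, takes a point from camera to world coordinates). Camera axes: x right, y up, looking along -z (the intrinsics and any distortion apply to the point x, -y, -z); pixel columns grow to the right and rows downward; lengths in m; the calibration is good to about 2 mm. A picture is of the moment at which its call begins. camera_model takes no time and is no camera call.
- ctrl.close_job(): hands the job in, once; it reports no verdict.
Trained networks look in the newest picture that a camera, given by its name, has taken for a name from the list of things; names that differ only in an ending like _2 or _b are one class to them, and where a whole thing is asked for, a point or a joint stands for the part that bears it (a point fixed in the world has none). Each returns a list of dicts, best first, with "conf" (0 to 1); they miss things now and then, are a little off and sometimes report something else, mostly with a low value. They report only what shows in the picture. A call takes as long as a camera call.
- ctrl.find_in(query, camera): "rect" ([left, top, width, height] in pixels, round what is visible of it).
The state is a dict: "clock": time; "joint_positions": joint angles; "dq": joint speeds; "joint_efforts": joint torques, N m; "tcp_pos": TCP position; "orientation": TCP orientation; "contact_force": force on the tool from outside, world axes, zero at the start; "moment": the same for the moment, N m; "width": finger opening in m.
Only numpy, scipy, OpenCV 4.12 (cv2) and the standard library are available. Lean on these libraries where they do the work, as an engineer would, in place of code of your own. Each camera call takes 0.05 s, during which the arm holds its last target.

TASK

Put the bench organiser together: fit the blue, green and orange inserts into the black frame, each turned the way it interlocks with the others and the frame's corner block, so that all three lie flush with the rim. Then take the black marker from its slanted socket and stand it upright in the orange insert's cup, and leave the tape roll, the white dish and the notebook where they are.

Things in the scene. Friction and masses are not known exactly. Their poses are not given: they have to be found in the camera images.
- frame: Fixed black frame 156x201x16 mm, origin under its centre. Open pocket 136 (x) by 181 (y), floor at 4 mm, rim at 16. Pocket = grid of 45 mm cells: rows 0-2 at x -45, 0, 45, columns 0-3 at y -67.5, -22.5, 22.5, 67.5. Cell (2,3) holds a fixed block (steel disc on it), rim high. Pattern (row,column): blue L (0,0)(0,1)(0,2)(1,0); green V (0,3)(1,3)(1,2); orange T (2,0)(2,1)(2,2)(1,1).
- seat_l (a point): Point fixed to the frame at (-45, -33.75, 36) mm, axes as the frame's: where insert_l_grip lies, with x, y and z axes agreeing, when the blue insert is home.
- seat_v (a point): The same for the green insert (insert_v_grip), at (0, 52.5, 36) mm in the frame.
- seat_t (a point): The same for the orange insert (insert_t_grip), at (45, -22.5, 46) mm in the frame.
- stand: Fixed aluminium stand, 205 mm wide (y); its panel slopes up 30 deg along the stand's +x. Origin on the bench, 34 mm below the panel face. Panel: 33 mm down-slope to 70 mm up-slope of there. A ledge at the low edge, 8 mm above the panel, stops the blue insert. At y +80, 20 mm up-slope, a grey square socket at right angles to the panel (leans 30 deg to the robot): 30 mm outside, 20 inside, 45 high.
- insert_l_grip (a point): Loose blue L insert, 0.14 kg, flat on the sloping stand, x up-slope, z = plate normal. Plate 12 mm thick; outline 2 mm inside the cells, lower edge bevelled 3x5. Point: middle of its upright rib (12 thick in x, 60 long in y, 36 high over the plate, foot 20 wide 2.5 high), 20 mm above the plate's top, 32 above its underside. Plate from here: bar x -22.5..22.5, y -56..79 and leg x 22.5..67.5, y -56..-11.
- insert_v_grip (a point): Loose green V insert, 0.14 kg, flat on the bench; plate thickness and rib as the blue one's (rib 12 mm thick in x, 60 long in y, 36 high over the plate). Point: middle of the rib, 20 mm above the plate's top, 32 above its underside. Plate from here: bar x -22.5..22.5, y -52.5..37.5 and square x -67.5..-22.5, y -7.5..37.5.
- insert_t_grip (a point): Loose orange T insert, 0.14 kg, flat on the bench; plate 12 mm thick with an open square cup, also its grip: 38 mm outside (sides along x, y), 28 inside, 50 high over the plate; cup floor = plate top. Point: on the cup's axis, 30 mm above its floor, 42 above the plate's underside, 20 below the cup rim. Plate from here: bar x -22.5..22.5, y -67.5..67.5 and stem x -67.5..-22.5, y -22.5..22.5.
- marker_center (a point): Loose black marker, 137 mm long, 17 thick, 0.025 kg. Point: its centre; x runs along it to the end that starts uppermost. Starts loosely (a few degrees of play) in the stand's socket, leaning 30 to 35 deg to the robot, some 92 mm sticking out. Either end may finish up.
- tape_roll: Yellow roll of tape, 64 x 64 x 18 mm, flat on the bench behind the frame, loose; origin: centre of its underside. To be left alone.
- dish: Shallow white weighing dish, 68 mm across, 15 high, on the bench behind frame and stand, loose; origin: centre of its underside. To be left alone.
- notepad: Dark pocket notebook, 70 x 110 x 12 mm, flat on the bench at the right, loose; origin: centre of its underside. To be left alone.

How it is judged:
By the outcome, as a careful person would: the job done as asked, in the order asked, and still so for the second after the job is handed in, with the robot touching nothing.
It also fails if it takes over 72 s, if anything falls off the work surface, if the arm or the gripper's body presses on something with over 40 N, if the wrist force passes 120 N, or if a joint passes its speed limit or range.

## Working session

There is one attempt and no reset: what is moved stays moved. The work goes in short steps, Python scripts to look and compute and a shell command to move; the robot and the scene stay as the last step left them, time stands still between calls to the robot, and variables do not carry over. Pictures are saved under pics/ and viewed, and the job is handed in when it is done.

```bash
ls -la; mkdir -p pics
python3 - <<'E'
from rig import ctrl
import cv2,json
s=ctrl.read_state(); print({k:(v if not hasattr(v,'tolist') else v.tolist()) for k,v in s.items()})
print(ctrl.grasp_offset)
for n in("scene","top"):
    m=ctrl.camera_model(n);print(n,m)
    im=ctrl.get_image(n);cv2.imwrite(f"pics/{n}0.png",im[:,:,::-1])
print(ctrl.read_state()["clock"])
E
```

```text
total 12
drwxr-xr-x  3 agent agent 4096 Dec  7 02:50 .
drwxr-xr-x 23 root  root  4096 Dec  7 02:50 ..
drwxr-xr-x  2 agent agent 4096 Dec  7 02:50 pics
{'clock': 0.0, 'joint_positions': [-1.38286665045835, 0.264725580593886, 1.6053342685060517, -2.4252083450912776e-05, 1.2737215294634252, -0.03692191559059403], 'dq': [0.0016364851588226603, -0.00014461857600758744, -0.000245737324021447, 0.0010105489881592265, -0.0015441100620863589, 0.0007624202971128533], 'joint_efforts': [-0.0005439267442852724, -50.21109580993652, -35.68817496299744, 0.07266796426847577, 0.029193463269621134, -0.00019524067738529993], 'tcp_pos': [0.15041576211343077, -0.6576805730034717, 0.4034276564683584], 'orientation': [[0.9748256310319986, 0.222968165275434, -0.00043169059835282896], [0.22296857572595058, -0.9748232709310706, 0.0021458541399373373], [5.763511941403993e-05, -0.0021880870539361303, -0.9999976044737493]], 'contact_force': [-0.45248890876147274, 0.42792443410390224, -0.49837811456379133], 'moment': [-0.013300544664193028, 0.0144892109396261, 0.04696111542827551], 'width': 0.0882182194828262}
0.14
[... 314 characters left out ...]
610548,  1.15287187],
       [ 0.02036708,  0.86966299,  0.49322556,  0.82225134],
       [ 0.        ,  0.        ,  0.        ,  1.        ]])}
top {'K': array([[414.83329188,   0.        , 263.00537099],
       [  0.        , 414.83329188, 188.63476729],
       [  0.        ,   0.        ,   1.        ]]), 'k1': -0.10327577332613985, 'cam_to_world': array([[-7.75307814e-02,  9.76213845e-01, -2.02473471e-01,
         3.43602698e-01],
       [-9.96989533e-01, -7.57274229e-02,  1.66501759e-02,
        -1.74826327e-02],
       [ 9.21338122e-04,  2.03154832e-01,  9.79146192e-01,
         1.39355469e+00],
       [ 0.00000000e+00,  0.00000000e+00,  0.00000000e+00,
         1.00000000e+00]])}
0.1
```

View pics/scene0.png

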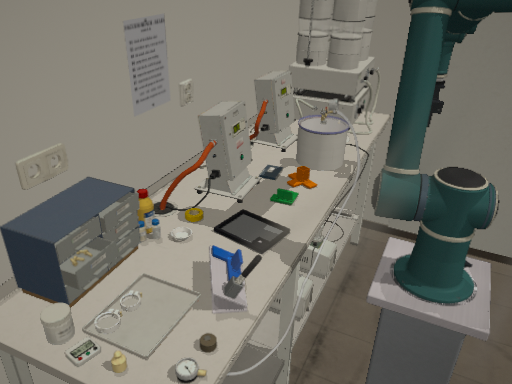

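View pics/top0.png

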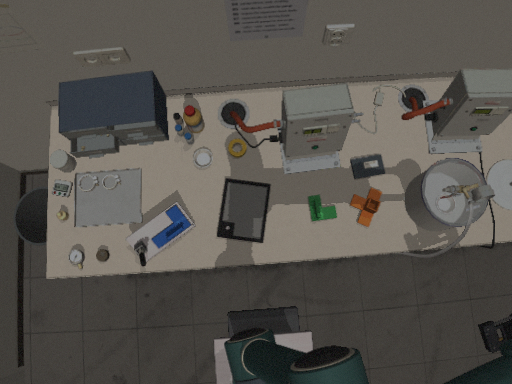

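Run:
```python
import cv2
t=cv2.imread("pics/top0.png")
cv2.imwrite("pics/t_a.png",cv2.resize(t[170:270,120:280],None,fx=5,fy=5,interpolation=cv2.INTER_CUBIC))
cv2.imwrite("pics/t_b.png",cv2.resize(t[140:240,290:400],None,fx=6,fy=6,interpolation=cv2.INTER_CUBIC))
s=cv2.imread("pics/scene0.png")
cv2.imwrite("pics/s_a.png",cv2.resize(s[200:320,160:300],None,fx=5,fy=5,interpolation=cv2.INTER_CUBIC))
cv2.imwrite("pics/s_b.png",cv2.resize(s[150:220,240:340],None,fx=8,fy=8,interpolation=cv2.INTER_CUBIC))
```

```text
(no output)
```

View pics/t_a.png

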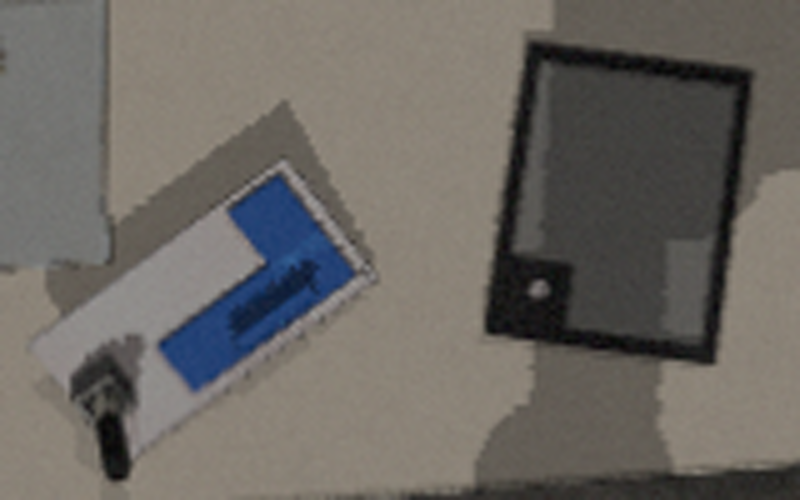

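View pics/t_b.png

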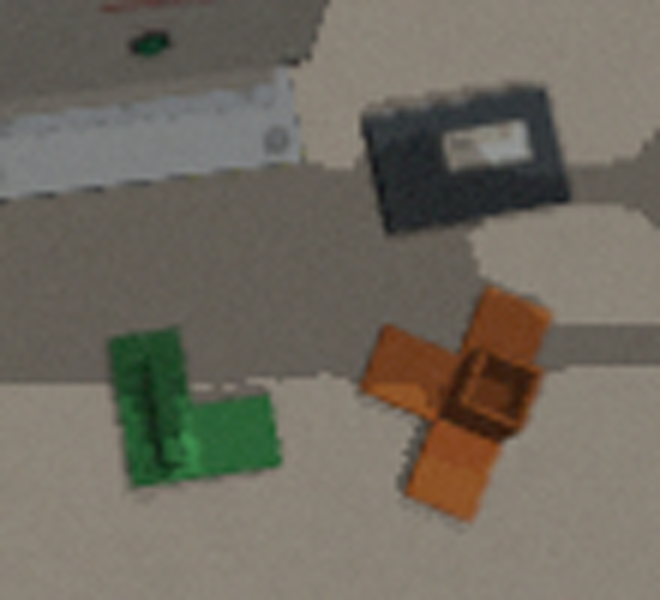

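View pics/s_a.png

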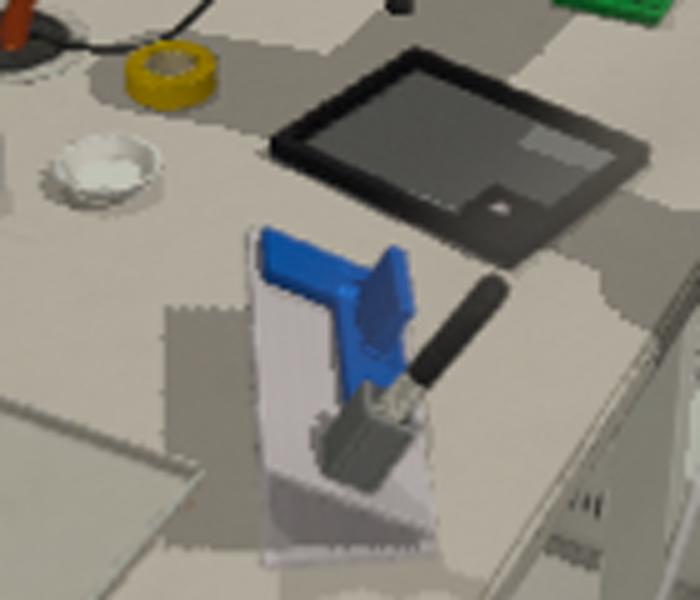

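View pics/s_b.png

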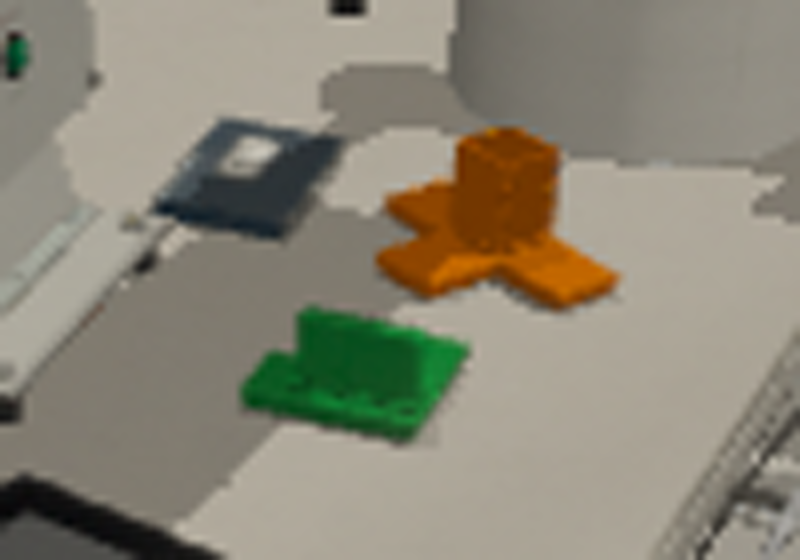

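```bash
cat > h.py <<'E'
import numpy as np, cv2
from scipy.optimize import minimize
from scipy.spatial.transform import Rotation as Ro
from rig import ctrl
CM={n:ctrl.camera_model(n) for n in("scene","top")}
def proj(cam,P):
    m=CM[cam];T=np.linalg.inv(m["cam_to_world"]);p=np.atleast_2d(P)@T[:3,:3].T+T[:3,3]
    s=np.c_[p[:,0]/-p[:,2],-p[:,1]/-p[:,2]];s*=1+m["k1"]*(s**2).sum(1)[:,None]
    return s*m["K"][0,0]+m["K"][:2,2]
def ray(cam,uv):
    m=CM[cam];d=(np.asarray(uv,float)-m["K"][:2,2])/m["K"][0,0];s=d.copy()
    for _ in range(20): s=d/(1+m["k1"]*(s@s))
    T=m["cam_to_world"];return T[:3,3],T[:3,:3]@np.array([s[0],-s[1],-1])
def atz(cam,uv,z):
    o,d=ray(cam,uv);return o+d*(z-o[2])/d[2]
def box(x0,x1,y0,y1,z0,z1):
    return np.array([[x,y,z] for x in(x0,x1) for y in(y0,y1) for z in(z0,z1)])/1000
M={ # in grip-point axes, mm
'l':[box(-20.5,20.5,-54,77,-32,-20),box(20,65.5,-54,-13,-32,-20),box(-6,6,-30,30,-20,16)],
'v':[box(-20.5,20.5,-50.5,35.5,-32,-20),box(-65.5,-20,-5.5,35.5,-32,-20),box(-6,6,-30,30,-20,16)],
't':[box(-20.5,20.5,-65.5,65.5,-42,-30),box(-65.5,-20,-20.5,20.5,-42,-30),box(-19,19,-19,19,-30,20)],
'f':[box(-78,-68,-100.5,100.5,0,16),box(68,78,-100.5,100.5,0,16),box(-78,78,-100.5,-90.5,0,16),box(-78,78,90.5,100.5,0,16),box(22.5,70,45,92,0,16)]}
S=8
def render(cam,boxes,R,t,win):
    x0,y0,x1,y1=win;im=np.zeros(((y1-y0)*S,(x1-x0)*S),np.uint8)
    for b in boxes:
        uv=proj(cam,b@R.T+t);q=((uv-[x0,y0]+0.5)*S-0.5)
        h=cv2.convexHull(q.astype(np.float32))
        cv2.fillConvexPoly(im,np.round(h*16).astype(np.int32),255,shift=4)
    return cv2.resize(im,(x1-x0,y1-y0),interpolation=cv2.INTER_AREA)/255.
def mask(im,k):
    f=im.astype(float);r,g,b=f[...,0],f[...,1],f[...,2];s=r+g+b+15
    if k=='l': v=(b-(r+g)/2)/s; return np.clip(v/0.25,0,1)
    if k=='v': v=(g-(r+b)/2)/s; return np.clip(v/0.2,0,1)
    if k=='t': v=(r-b)/s-.1; return np.clip(v/0.3,0,1)
    if k=='f': return np.clip((62-s+15*0+15)/ (30.),0,1) if 0 else np.clip((150-s)/60.,0,1)
def fit(k,ims,x0,zfree=False,tilt=0,cams=None,zval=None,wins=None):
    cams=cams or list(ims)
    R0=lambda y:Ro.from_euler('z',y).as_matrix()@Ro.from_euler('y',-tilt).as_matrix()
    zz=zval
    W={};K={}
    for c in cams:
        t=np.array([x0[0],x0[1],zz if zz is not None else x0[3]])
        uv=np.vstack([proj(c,b@R0(x0[2]).T+t) for b in M[k]])
        a=np.maximum(uv.min(0)-8,0);e=np.minimum(uv.max(0)+8,[511,383])
        W[c]=tuple(int(v) for v in (*a,*e));w=W[c];K[c]=mask(ims[c],k)[w[1]:w[3],w[0]:w[2]]
    def cost(p):
        t=np.array([p[0],p[1],p[3] if zfree else zz]);R=R0(p[2])
        return sum(((render(c,M[k],R,t,W[c])-K[c])**2).sum() for c in cams)
    p0=np.array(x0[:4] if zfree else x0[:3],float)
    best=None
    for d in(.02,.006):
        n=len(p0);sx=np.vstack([p0]+[p0+np.eye(n)[i]*(d if i!=2 else d*8) for i in range(n)])
        r=minimize(cost,p0,method='Nelder-Mead',options=dict(initial_simplex=sx,xatol=1e-5,fatol=1e-4,maxiter=400));p0=r.x
    return p0,r.fun
def overlay(k,ims,p,z,tilt,fn):
    R=Ro.from_euler('z',p[2]).as_matrix()@Ro.from_euler('y',-tilt).as_matrix()
    out=[]
    for c in ims:
        uvs=[proj(c,b@R.T+np.array([p[0],p[1],z])) for b in M[k]]
        a=np.vstack(uvs);ce=a.mean(0).astype(int);x=max(ce[0]-40,0);y=max(ce[1]-40,0)
        im=cv2.resize(ims[c][y:y+80,x:x+80,::-1],(390,390),interpolation=cv2.INTER_NEAREST)
        sc=390/80
        for uv in uvs:
            h=cv2.convexHull(((uv-[x,y]+.5)*sc).astype(np.float32)).astype(np.int32)
            cv2.polylines(im,[h],True,(255,0,255),1)
        out.append(im)
    cv2.imwrite(fn,np.hstack(out))
E
cat > f1.py <<'E'
from h import *
ims={c:cv2.imread(f"pics/{c}0.png")[:,:,::-1] for c in("scene","top")}
print('init v',atz('top',(315,208),.03),'t',atz('top',(372,205),.04),'f',atz('top',(244,211),.01),'l',atz('top',(174,229),.06))
def U(px,py):return (120+px/5,170+py/5)
init={'v':(*atz('top',(315,208),.03)[:2],1.65),'t':(*atz('top',(372,205),.04)[:2],-1.9),'f':(*atz('top',(244,211),.01)[:2],1.4),'l':(*atz('top',(174,229),.06)[:2],.6)}
Z={'v':.032,'t':.042,'f':0.,'l':.057}
for k in 'vtfl':
    tl=np.pi/6 if k=='l' else 0
    for cams in (['top'],['scene'],['top','scene']):
        p,f=fit(k,ims,(*init[k],Z[k]),zval=Z[k],tilt=tl,cams=cams);print(k,cams,p.round(4),np.degrees(p[2]).round(2),round(f,1))
    p,f=fit(k,ims,(*p,Z[k]),zfree=True,tilt=tl);print(k,'zfree',p.round(4),np.degrees(p[2]).round(2),round(f,1))
    overlay(k,ims,p,p[3],tl,f"pics/ov_{k}.png")
E
time python3 f1.py
```

```text
init v [ 0.54648315 -0.20825269  0.03      ] t [ 0.53992363 -0.39811263  0.04      ] f [0.55790826 0.02881751 0.01      ] l [0.50863876 0.25733534 0.06      ]
v ['top'] [ 0.5443 -0.2138  1.6354] 93.7 12.5
v ['scene'] [ 0.544  -0.2137  1.6622] 95.24 12.7
v ['top', 'scene'] [ 0.544  -0.2138  1.6454] 94.27 25.6
v zfree [ 0.544  -0.2138  1.6454  0.032 ] 94.27 25.6
t ['top'] [ 0.5398 -0.3971 -2.0715] -118.69 37.6
t ['scene'] [ 0.5396 -0.3983 -2.092 ] -119.86 19.0
t ['top', 'scene'] [ 0.5396 -0.3975 -2.0682] -118.5 58.7
t zfree [ 0.5396 -0.3974 -2.0678  0.0421] -118.48 58.2
f ['top'] [0.5625 0.0305 1.3666] 78.3 161.2
f ['scene'] [0.563  0.0282 1.3945] 79.9 623.3
f ['top', 'scene'] [0.5625 0.0303 1.3609] 77.97 787.6
f zfree [ 5.6250e-01  3.0300e-02  1.3611e+00 -2.0000e-04] 77.98 786.6
l ['top'] [0.4996 0.2561 0.5686] 32.58 19.1
l ['scene'] [0.5047 0.2471 0.6089] 34.89 155.9
l ['top', 'scene'] [0.4997 0.2553 0.5528] 31.67 214.2
l zfree [0.4991 0.255  0.5795 0.0619] 33.2 188.6
real	0m6.898s
user	0m6.832s
sys	0m0.327s
```

Run:
```python
import cv2,numpy as np
a=np.vstack([cv2.imread(f"pics/ov_{k}.png") for k in 'fl'])
cv2.imwrite("pics/ov1.png",cv2.resize(a,(600,600),interpolation=cv2.INTER_AREA))
a=np.vstack([cv2.imread(f"pics/ov_{k}.png") for k in 'vt'])
cv2.imwrite("pics/ov2.png",cv2.resize(a,(600,600),interpolation=cv2.INTER_AREA))
s=cv2.imread("pics/scene0.png").astype(int).sum(2);print(s[225:240:2,210:295:5])
t=cv2.imread("pics/top0.png").astype(int).sum(2);print(t[175:245:10,215:275:3])
```

```text
[[361 350  51 124 230 230 230 229 230 232 236 243 182 170 236 483 481]
 [494  93  33 228 230 232 233 229 231 235 237 333 340 212 208 254 476]
 [496  44  79 229 231 231 232 232 232 236 243 341 343 346 218 229 424]
 [498 106  43 100 231 229 229 231 233 235 246 255 288 348 352 235 480]
 [497 468  72  44 134 230 227 235 236 240 249 260 270 284 268 224 441]
 [497 499 472  48  54 139 235 236 235 243 254 261 270 279 218 230 489]
 [501 502 503 339  42  79 208 236 243 246 187 267 275 236 206 427 490]
 [502 504 502 502 244  57  98 317 243 182 161 227 274 205 216 370 494]]
[[385 386 393 384 387 341 283 270 287 280 285 282 284 271 280 280 279 280
  281 274]
 [386 392 385 215 159 202 193 182 194 183 177 162 148 132  47  31  52  46
   74 277]
 [387 393 343  60 262 198 189 187 191 194 192 191 195 194 190 195 193 127
  209 273]
 [388 383 180 151 265 190 196 190 191 189 189 187 198 197 192 203 182  65
  280 333]
 [391 389  92 259 232 176 185 193 186 184 193 188 179 190 190 201 128 224
  392 381]
 [385 154  51  67  74  72  65 197 199 183 192 194 187 257 263 267  49 384
  392 394]
 [386  53  49  79  76  72 127 194 191 190 203 193 192 262 272 213 113 382
  383 389]]
```

View pics/ov1.png

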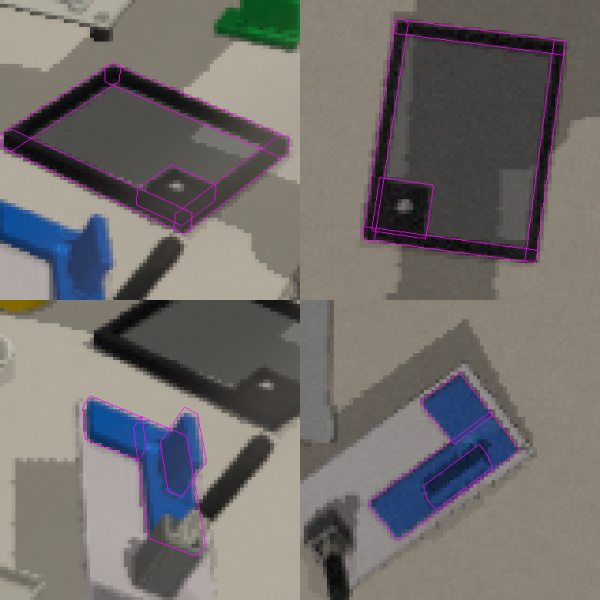

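View pics/ov2.png

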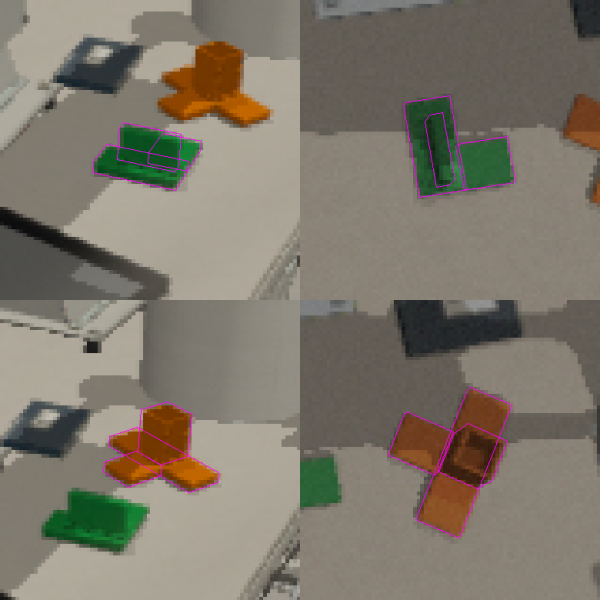

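```bash
cat > f2.py <<'E'
from h import *
import sys
ims={c:cv2.imread(f"pics/{c}0.png")[:,:,::-1] for c in("scene","top")}
k='l'
Wt={c:np.ones((384,512)) for c in ims}
# socket+marker region in scene
cv2.fillPoly(Wt['scene'],[np.array([[222,300],[222,283],[236,272],[244,262],[258,252],[268,255],[255,300]])],0)
Kf={c:mask(ims[c],k) for c in ims}
win={'scene':(200,235,270,310),'top':(145,190,205,260)}
def RR(y,t,r=0): return Ro.from_euler('z',y).as_matrix()@Ro.from_euler('y',-t).as_matrix()
def cost(p,cams,tilt=None):
    t=np.array(p[:3]);R=RR(p[3],p[4] if tilt is None else tilt);s=0
    for c in cams:
        x0,y0,x1,y1=win[c];d=(render(c,M[k],R,t,win[c])-Kf[c][y0:y1,x0:x1])**2
        s+=(d*Wt[c][y0:y1,x0:x1]).sum()
    return s
for cams in (['top'],['scene'],['top','scene']):
  for tilt in (np.pi/6,None):
    p=np.array([.4995,.2555,.057,.57]+([.52] if tilt is None else []))
    for d in(.02,.005):
        n=len(p);sx=np.vstack([p]+[p+np.eye(n)[i]*d*(1 if i<3 else 6) for i in range(n)])
        r=minimize(cost,p,args=(cams,tilt),method='Nelder-Mead',options=dict(initial_simplex=sx,xatol=1e-5,fatol=1e-4,maxiter=800));p=r.x
    print(cams,tilt,p[:3].round(4),np.degrees(p[3:]).round(2),round(r.fun,1))
    out=[]
    for c in ims:
        R=RR(p[3],p[4] if tilt is None else tilt);x,y,_,_=win[c]
        im=cv2.resize(ims[c][y:y+75,x:x+70,::-1],(420,450),interpolation=cv2.INTER_CUBIC)
        for b in M[k]:
            h=cv2.convexHull(((proj(c,b@R.T+p[:3])-[x,y]+.5)*6).astype(np.float32)).astype(np.int32);cv2.polylines(im,[h],True,(255,0,255),1)
        out.append(im)
    cv2.imwrite(f"pics/l_{len(cams)}{cams[0]}{tilt is None}.png",cv2.resize(np.hstack(out),(800,430)))
E
python3 f2.py
```

```text
['top'] 0.5235987755982988 [0.5045 0.2635 0.0219] [32.76] 8.0
['top'] None [0.4997 0.2574 0.048 ] [32.91 33.12] 13.1
['scene'] 0.5235987755982988 [0.5007 0.2489 0.0549] [32.81] 32.2
['scene'] None [0.4957 0.2574 0.0614] [33.67 31.65] 35.2
['top', 'scene'] 0.5235987755982988 [0.4986 0.2556 0.0599] [32.33] 62.0
['top', 'scene'] None [0.4983 0.2549 0.0586] [33.45 32.92] 57.0
```

View pics/l_2topFalse.png

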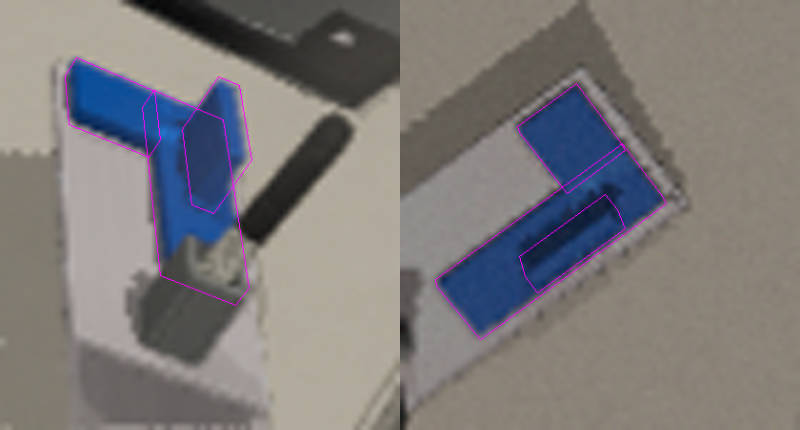

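```bash
cat > f3.py <<'E'
from h import *
ims={c:cv2.imread(f"pics/{c}0.png")[:,:,::-1] for c in("scene","top")}
# line-based: sample gradient edges along outer top rim & fit; here: fit with mask threshold variants
import h
for lo,hi in((90,150),(80,190),(110,150),(120,170)):
    h.mask=lambda im,k:np.clip((hi-(im.astype(float).sum(2)))/(hi-lo),0,1)
    p,f=h.fit('f',ims,(.5625,.0303,1.366,0),zval=0.,cams=['top']);print(lo,hi,p.round(4),np.degrees(p[2]).round(2),round(f,1))
# outer silhouette scene: not-bench mask
M['f2']=[box(-78,78,-100.5,100.5,0,16)]
h.mask=lambda im,k:np.clip((400-(im.astype(float).sum(2)))/(100),0,1)
p2,f=h.fit('f2',ims,(.5625,.0303,1.366,0),zval=0.,cams=['scene']);print('scene outer',p2.round(4),np.degrees(p2[2]).round(2),round(f,1))
out=[]
for c,(x,y) in (('scene',(205,198)),('top',(208,170))):
    im=cv2.resize(ims[c][y:y+80,x:x+95,::-1],(760,640),interpolation=cv2.INTER_CUBIC)
    R=Ro.from_euler('z',p[2]).as_matrix()
    for b in M['f']:
        q=cv2.convexHull(((proj(c,b@R.T+[p[0],p[1],0])-[x,y]+.5)*8).astype(np.float32)).astype(np.int32);cv2.polylines(im,[q],True,(255,0,255),1)
    out.append(im)
cv2.imwrite("pics/fr.png",cv2.resize(np.hstack(out),(800,337)))
print('bench edge',atz('top',(320,262),0),atz('top',(244,268),0),'instr base',atz('top',(285,172),0),atz('top',(340,165),0), 'stand corner',atz('top',(120+375/5,170+275/5),.02))
E
python3 f3.py
```

```text
90 150 [0.5625 0.0305 1.3621] 78.04 122.2
80 190 [0.5623 0.0306 1.3625] 78.07 79.7
110 150 [0.5626 0.0306 1.3625] 78.07 109.6
120 170 [0.5623 0.0307 1.364 ] 78.15 77.9
scene outer [0.5624 0.0319 1.3551] 77.64 664.9
bench edge [ 0.36859934 -0.21088709  0.        ] [0.36894507 0.04240555 0.        ] instr base [ 0.68451091 -0.12164349  0.        ] [ 0.69491031 -0.31533137  0.        ] stand corner [0.52176694 0.19470355 0.02      ]
```

View pics/fr.png

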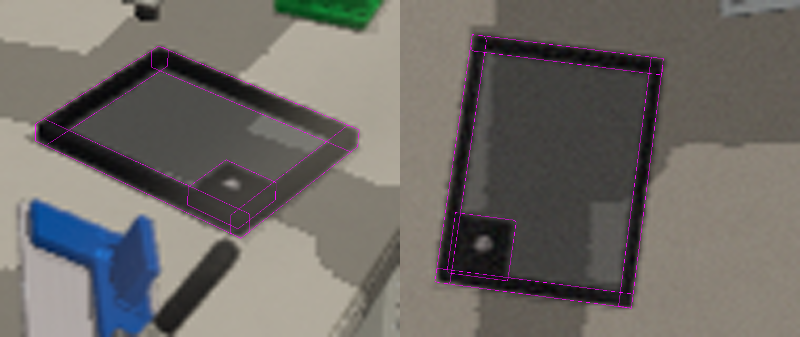

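```bash
cat > go.py <<'E'
import sys,numpy as np
from rig import ctrl
# args: x y z(grasp point) yawx_deg
x,y,z,yw=map(float,sys.argv[1:5])
s=ctrl.read_state();R=np.array(s["orientation"]);p=np.array(s["tcp_pos"])
t=np.array([x,y,z+ctrl.grasp_offset]);d=R.T@(t-p)
cur=np.degrees(np.arctan2(R[1,0],R[0,0]));dy=(yw-cur+180)%360-180
q=np.degrees(s["joint_positions"])
q1=np.degrees(np.arctan2(y,x));q6a=q1+90-yw
print("clock %.2f"%s["clock"],"grasp",(p+R[:,2]*ctrl.grasp_offset).round(4),"yawx %.1f"%cur,"w %.4f"%s["width"],"F",np.round(s["contact_force"],1),"q",q.round(0))
print("dp",d.round(4),"dist %.3f"%np.linalg.norm(d),"yaw %.3f"%(-np.radians(dy)),"q6 pred",(q6a+180)%360-180, "tilt",R[:2,2].round(3))
E
python3 go.py .45 -.2 .258 32.5
```

```text
clock 0.10 grasp [ 0.1503 -0.6574  0.2562] yawx 12.9 w 0.0880 F [-0.3  0.1 -0.1] q [-79.  15.  92.  -0.  73.  -2.]
dp [ 0.3941 -0.3794 -0.001 ] dist 0.547 yaw -0.342 q6 pred 33.53751102542182 tilt [-0.     0.002]
```

```bash
python3 -m inch '{"dp":[[0.394,-0.379,0],[0.394,-0.379,0],[0.394,-0.379,0],[0.394,-0.379,0],[0.394,-0.379,0]],"yaw":[-0.34,-0.34,-0.34,-0.34,-0.34],"hand":[0.088,0.088,0.088,0.088,0.088]}' 60; python3 go.py .4968 .2537 .258 32.5
```

```text
clock: 0.6
tcp_pos: [0.2879, -0.447, 0.404]
orientation: [[0.845, 0.535, -0.001], [0.535, -0.845, 0.003], [0.001, -0.003, -1.0]]
contact_force: [-0.2, -0.8, -0.8]
width: 0.0883
clock 0.60 grasp [ 0.2879 -0.4466  0.2567] yawx 32.3 w 0.0883 F [-0.2 -0.8 -0.8] q [-60.  -0. 109.   0.  71.  -2.]
dp [ 5.512e-01 -4.804e-01  4.000e-04] dist 0.731 yaw -0.003 q6 pred 84.55195941284364 tilt [-0.001  0.003]
```

```bash
python3 -m inch '{"dp":[[0.551,-0.48,0],[0.551,-0.48,0],[0.551,-0.48,0],[0.551,-0.48,0],[0.551,-0.48,0]],"yaw":[0,0,0,0,0],"hand":[0.088,0.088,0.088,0.088,0.088]}'; python3 go.py .4968 .2537 .258 32.5
```

```text
clock: 1.1
tcp_pos: [0.3587, -0.2073, 0.4046]
orientation: [[0.845, 0.534, -0.0], [0.534, -0.845, 0.003], [0.001, -0.003, -1.0]]
contact_force: [1.5, 0.3, 0.1]
width: 0.0879
clock 1.10 grasp [ 0.3586 -0.2068  0.2573] yawx 32.3 w 0.0879 F [1.5 0.3 0.1] q [-34. -14. 122.   0.  73.  24.]
dp [ 0.363  -0.3159  0.0006] dist 0.481 yaw -0.004 q6 pred 84.55195941284364 tilt [-0.     0.003]
```

Run:
```python
import numpy as np
# grasp target: grip + 5mm along normal
g=np.array([.4988,.2554,.0585]);a=np.radians(32.5)
n=np.array([-.5*np.cos(a),-.5*np.sin(a),.866]);print(g+.005*n)
```

```text
[0.49669152 0.25405675 0.06283   ]
```

```bash
python3 -m inch '{"dp":[[0.363,-0.316,0],[0.363,-0.316,0],[0.363,-0.316,0],[0.363,-0.316,0],[0.363,-0.316,0]],"yaw":[0,0,0,0,0],"hand":[0.088,0.088,0.088,0.088,0.088]}' && python3 -m inch '{"dp":[[0.19,-0.16,0],[0.19,-0.16,0],[0.19,-0.16,0],[0.19,-0.16,0],[0.19,-0.16,0]],"yaw":[0,0,0,0,0],"hand":[0.088,0.088,0.088,0.088,0.088]}' >/dev/null; python3 go.py .4967 .2541 .13 32.5
```

```text
clock: 1.6
tcp_pos: [0.43, 0.0324, 0.4054]
orientation: [[0.845, 0.534, -0.0], [0.534, -0.845, 0.003], [0.001, -0.002, -1.0]]
contact_force: [2.0, 0.4, -0.1]
width: 0.0879
clock 2.10 grasp [0.5049 0.2714 0.2582] yawx 32.3 w 0.0881 F [ 1.1 -1.3  0.8] q [ 26.   4. 105.   0.  71.  83.]
dp [-0.0161  0.0102  0.1282] dist 0.130 yaw -0.003 q6 pred 84.5932137429798 tilt [-0.001  0.002]
```

```bash
python3 -m inch '{"dp":[[-0.016,0.010,0.03],[-0.016,0.010,0.128],[-0.016,0.010,0.128],[-0.016,0.010,0.128],[-0.016,0.010,0.128]],"yaw":[0,0,0,0,0],"hand":[0.088,0.088,0.088,0.088,0.088]}' >/dev/null; python3 go.py .4967 .2541 .063 32.5
python3 - <<'E'
from rig import ctrl
import cv2
im=ctrl.get_image("scene");cv2.imwrite("pics/s2.png",cv2.resize(im[180:320,170:330,::-1],None,fx=4,fy=4,interpolation=cv2.INTER_CUBIC))
E
```

```text
clock 2.60 grasp [0.4958 0.2543 0.1296] yawx 32.3 w 0.0885 F [ 1.3 -0.7 -0.1] q [ 25.   9. 113.   0.  58.  82.]
dp [0.0005 0.0004 0.0666] dist 0.067 yaw -0.003 q6 pred 84.5932137429798 tilt [-0.003  0.001]
```

View pics/s2.png

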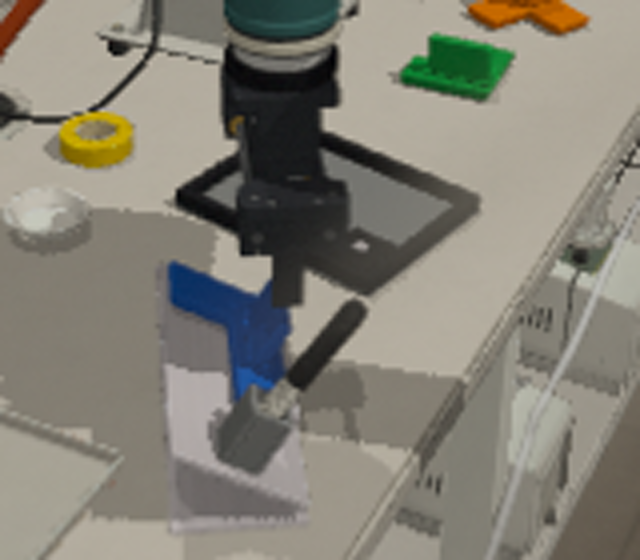

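Run:
```python
from h import *
g=np.array([.4967,.2541]);a=np.radians(32.5);xs=np.array([np.cos(a),np.sin(a)]);ys=np.array([-np.sin(a),np.cos(a)])
# marker tip: top px ~ (143.5,264.5), scene px: tip (261,256)
def tri(u1,u2):
    o1,d1=ray('top',u1);o2,d2=ray('scene',u2)
    A=np.c_[d1,-d2];s=np.linalg.lstsq(A,o2-o1,rcond=None)[0];a=o1+d1*s[0];b=o2+d2*s[1];return (a+b)/2,np.linalg.norm(a-b)
m,e=tri((120+118/5,170+468/5),(160+495/5,200+285/5));print(m,e,'rel stand',(m[:2]-g)@xs,(m[:2]-g)@ys)
b,e=tri((120+105/5,170+390/5),(160+385/5,200+400/5));print('socket top',b,e,(b[:2]-g)@xs,(b[:2]-g)@ys)
```

```text
[0.40024461 0.33348413 0.15349244] 9.031514373255646e-05 rel stand -0.03869658318109241 0.11877734114984712
socket top [0.45047998 0.35982009 0.0814666 ] 0.005655839915954924 0.01782179253079091 0.11399742259917221
```

```bash
python3 -m inch '{"dp":[[0,0,0.04],[0,0,0.06],[0,0,0.066],[0,0,0.066]],"yaw":[0,0,0,0],"hand":[0.088,0.088,0.088,0.088]}'; python3 go.py .4967 .2541 .063 32.5
```

```text
clock: 3.05
tcp_pos: [0.4985, 0.2551, 0.2149]
orientation: [[0.845, 0.535, 0.003], [0.535, -0.845, 0.004], [0.005, -0.002, -1.0]]
contact_force: [0.1, 0.1, 0.2]
width: 0.0878
clock 3.05 grasp [0.499  0.2557 0.0676] yawx 32.3 w 0.0878 F [0.1 0.1 0.2] q [ 25.  14. 116.   0.  50.  82.]
dp [-0.0021 -0.0001  0.0046] dist 0.005 yaw -0.003 q6 pred 84.5932137429798 tilt [0.003 0.004]
```

```bash
python3 -m inch '{"dp":[[-0.002,0,0.0045],[-0.002,0,0.0045],[-0.002,0,0.0045],[-0.002,0,0.0045],[-0.002,0,0.0045]],"yaw":[0,0,0,0,0],"hand":[0.088,0.06,0.03,0.03,0.03]}' 40;  python3 go.py .4967 .2541 .063 32.5
```

```text
clock: 3.55
tcp_pos: [0.4969, 0.2542, 0.2108]
orientation: [[0.845, 0.534, 0.004], [0.534, -0.845, 0.004], [0.005, -0.002, -1.0]]
contact_force: [-1.1, 0.2, 2.5]
width: 0.0596
clock 3.55 grasp [0.4974 0.2548 0.0635] yawx 32.3 w 0.0596 F [-1.1  0.2  2.5] q [ 24.  14. 116.   0.  50.  82.]
dp [-0.0002 -0.0001  0.0005] dist 0.001 yaw -0.003 q6 pred 84.5932137429798 tilt [0.004 0.004]
```

```bash
python3 -m inch '{"dp":[[0,0,-0.02],[0,0,-0.06],[0,0,-0.10],[0,0,-0.10]],"yaw":[0,0,0,0],"hand":[0.03,0.03,0.03,0.03]}' 60;  python3 go.py .529 -.126 .16 78
python3 - <<'E'
from rig import ctrl
import cv2
im=ctrl.get_image("scene");cv2.imwrite("pics/s3.png",cv2.resize(im[150:320,170:330,::-1],None,fx=3.5,fy=3.5,interpolation=cv2.INTER_CUBIC))
E
```

```text
clock: 3.95
tcp_pos: [0.4989, 0.2548, 0.3172]
orientation: [[0.845, 0.535, 0.014], [0.534, -0.845, 0.009], [0.017, -0.0, -1.0]]
contact_force: [0.6, -0.2, -0.8]
width: 0.059
clock 3.95 grasp [0.501  0.2562 0.1699] yawx 32.3 w 0.0590 F [ 0.6 -0.2 -0.8] q [ 24.   7. 112.   0.  61.  82.]
dp [-0.1783  0.338   0.0069] dist 0.382 yaw -0.797 q6 pred -1.3973785595586037 tilt [0.014 0.009]
```

View pics/s3.png

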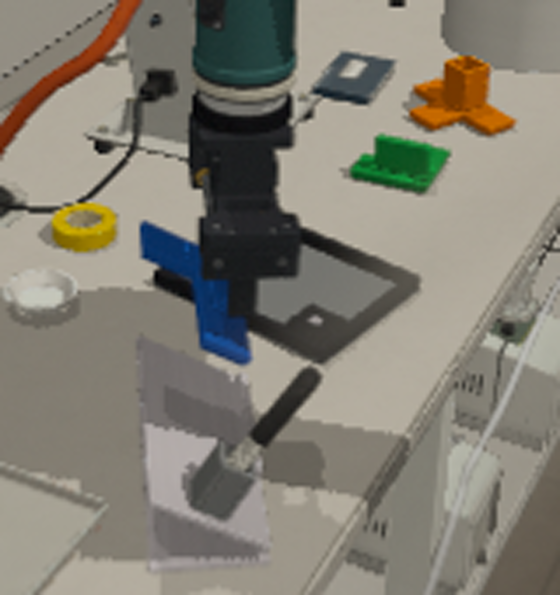

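```bash
python3 -m inch '{"dp":[[-0.178,0.338,0],[-0.178,0.338,0],[-0.178,0.338,0],[-0.178,0.338,0],[-0.178,0.338,0]],"yaw":[-0.8,-0.8,-0.8,-0.8,-0.8],"hand":[0.03,0.03,0.03,0.03,0.03]}' >/dev/null;  python3 go.py .529 -.126 .16 78
```

```text
clock 4.50 grasp [0.5155 0.0283 0.1619] yawx 71.4 w 0.0592 F [ 1.   0.  -1.5] q [  0.   2. 117.   0.  60.  19.]
dp [-0.1408  0.0625  0.001 ] dist 0.154 yaw -0.115 q6 pred -1.3973785595586037 tilt [0.005 0.006]
```

```bash
python3 -m inch '{"dp":[[-0.141,0.062,0],[-0.141,0.062,0],[-0.141,0.062,0.02],[-0.141,0.062,0.06],[-0.141,0.062,0.09]],"yaw":[-0.115,-0.115,-0.115,-0.115,-0.115],"hand":[0.03,0.03,0.03,0.03,0.03]}' >/dev/null;  python3 go.py .529 -.126 .05 78
```

```text
clock 5.00 grasp [ 0.5276 -0.1264  0.0673] yawx 77.8 w 0.0595 F [-0.6 -0.  -2.5] q [-16.  12. 118.   1.  50.  -4.]
dp [0.0017 0.0013 0.0173] dist 0.017 yaw -0.004 q6 pred -1.3973785595586037 tilt [0.002 0.007]
```

```bash
python3 -m inch '{"dp":[[0,0,0.01],[0,0,0.02],[0,0,0.021]],"yaw":[0,0,0],"hand":[0.03,0.03,0.03]}';python3 -m inch '{"dp":[[0,0,0.002],[0,0,0.005],[0,0,0.007],[0,0,0.009],[0,0,0.009]],"yaw":[0,0,0,0,0],"hand":[0.03,0.03,0.03,0.03,0.03]}' 5;  python3 go.py .529 -.126 .037 78;  python3 - <<'E'
from rig import ctrl
import cv2
im=ctrl.get_image("scene");cv2.imwrite("pics/s4.png",cv2.resize(im[130:280,190:350,::-1],None,fx=4,fy=4,interpolation=cv2.INTER_CUBIC))
E
```

```text
clock: 5.3
tcp_pos: [0.5267, -0.1268, 0.1922]
orientation: [[0.211, 0.977, -0.001], [0.977, -0.211, 0.008], [0.007, -0.003, -1.0]]
contact_force: [0.5, 0.0, -1.7]
width: 0.0592
clock: 5.8
tcp_pos: [0.5275, -0.1266, 0.1848]
orientation: [[0.211, 0.977, 0.001], [0.977, -0.211, 0.008], [0.008, -0.001, -1.0]]
contact_force: [-1.0, 2.8, 5.6]
width: 0.0599
clock 5.80 grasp [ 0.5276 -0.1254  0.0376] yawx 77.8 w 0.0599 F [-1.   2.8  5.6] q [-16.  15. 118.   1.  47.  -4.]
dp [0.0009 0.0013 0.0006] dist 0.002 yaw -0.003 q6 pred -1.3973785595586037 tilt [0.001 0.008]
```

View pics/s4.png

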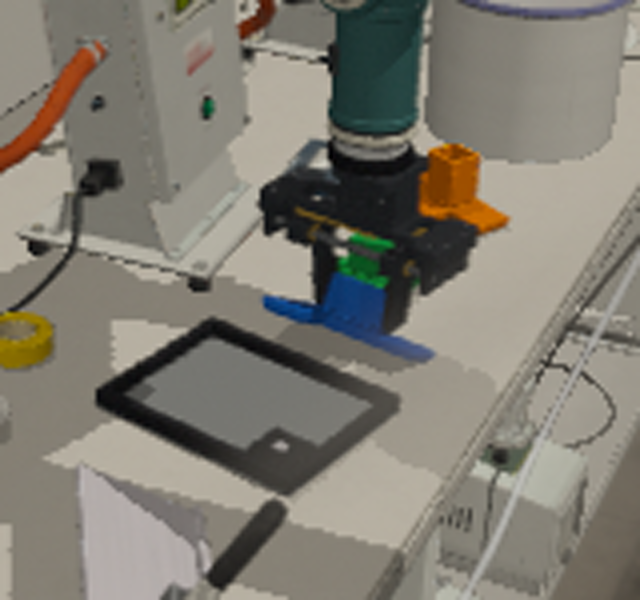

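```bash
python3 -m inch '{"dp":[[0,0,0],[0,0,0],[0,0,-0.02],[0,0,-0.045],[0,0,-0.05]],"yaw":[0,0,0,0,0],"hand":[0.07,0.088,0.088,0.088,0.088]}' 60; python3 go.py .529 -.126 .036 -12;  python3 - <<'E'
from rig import ctrl
import cv2
im=ctrl.get_image("scene");cv2.imwrite("pics/s5.png",cv2.resize(im[130:280,190:350,::-1],None,fx=4,fy=4,interpolation=cv2.INTER_CUBIC))
E
```

```text
clock: 6.35
tcp_pos: [0.5289, -0.1274, 0.2377]
orientation: [[0.211, 0.977, 0.006], [0.977, -0.211, 0.006], [0.007, 0.005, -1.0]]
contact_force: [0.3, -0.6, -0.8]
width: 0.0882
clock 6.35 grasp [ 0.5299 -0.1265  0.0904] yawx 77.8 w 0.0882 F [ 0.3 -0.6 -0.8] q [-16.  10. 117.   1.  53.  -4.]
dp [ 0.001  -0.0005  0.0544] dist 0.054 yaw 1.567 q6 pred 88.6026214404414 tilt [0.006 0.006]
```

View pics/s5.png

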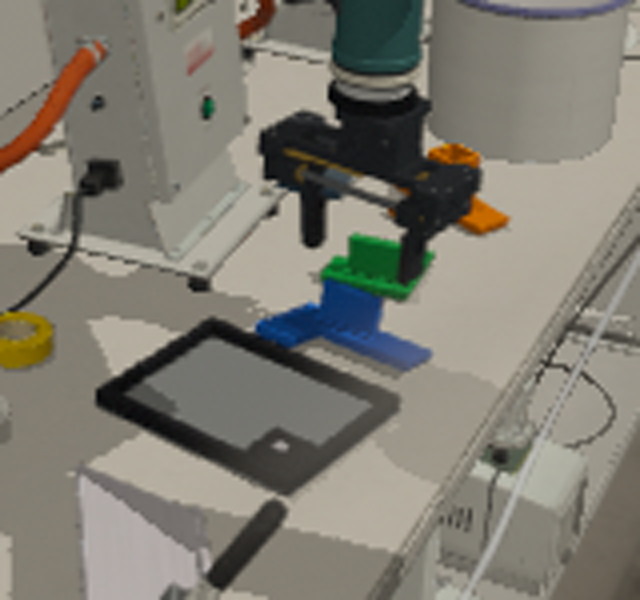

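```bash
cat > fs.py <<'E'
from h import *
import sys
k=sys.argv[1];z={'l':.032,'v':.032,'t':.042}[k]
x,y,a=map(float,sys.argv[2:5])
cams=sys.argv[5].split(',') if len(sys.argv)>5 else ['scene']
zz=float(sys.argv[6]) if len(sys.argv)>6 else z
ims={c:ctrl.get_image(c) for c in cams}
p,f=fit(k,ims,(x,y,np.radians(a)),zval=zz);print(k,p.round(4),np.degrees(p[2]).round(2),round(f,1))
p2,f2=fit(k,ims,(*p,zz),zfree=True);print('zfree',p2.round(4),np.degrees(p2[2]).round(2),round(f2,1))
overlay(k,ims,p,zz,0,f"pics/ov_{ctrl.read_state()['clock']:.2f}.png");print(f"pics/ov_{ctrl.read_state()['clock']:.2f}.png")
E
python3 fs.py l .529 -.126 78
```

```text
l [ 0.5322 -0.1189  1.1753] 67.34 77.4
zfree [ 0.5322 -0.1189  1.175   0.032 ] 67.32 77.3
pics/ov_6.45.png
```

View pics/ov_6.45.png

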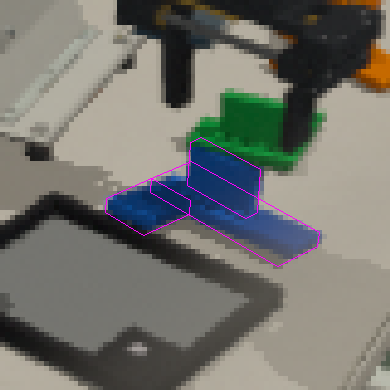

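Run:
```python
from rig import ctrl
import cv2
im=ctrl.get_image("scene");cv2.imwrite("pics/s6.png",cv2.resize(im[180:235,235:310,::-1],None,fx=10,fy=10,interpolation=cv2.INTER_CUBIC))
```

```text
(no output)
```

View pics/s6.png

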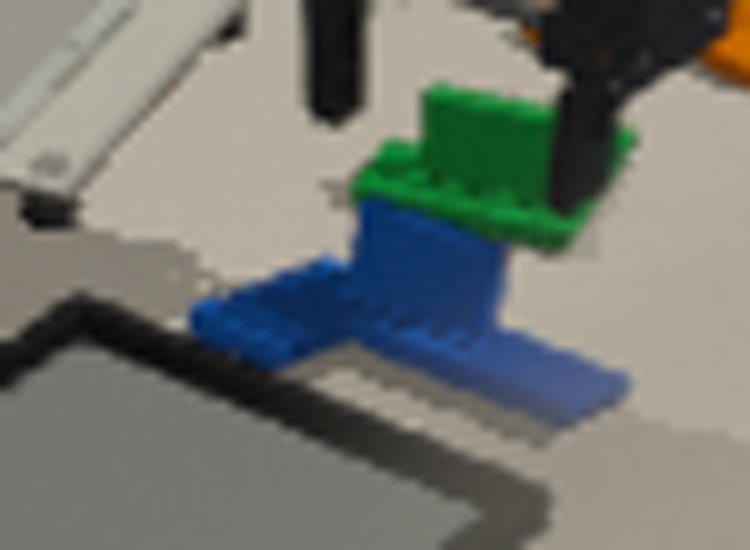

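```bash
python3 -m inch '{"dp":[[0.007,0,0.02],[0.007,0,0.05],[0.007,0,0.05],[0.007,0,0.05],[0.007,0,0.05]],"yaw":[0,0,0,0,0],"hand":[0.088,0.088,0.06,0.03,0.03]}' 30 && python3 -m inch '{"dp":[[0,0,-0.015],[0,0,-0.015],[-0.02,0,-0.015],[-0.02,0,-0.015],[-0.02,0,-0.005]],"yaw":[0,0,0,0,0],"hand":[0.03,0.03,0.03,0.03,0.03]}' ; python3 go.py .529 -.126 .036 -12;  python3 - <<'E'
from rig import ctrl
import cv2
im=ctrl.get_image("scene");cv2.imwrite("pics/s7.png",cv2.resize(im[160:235,225:320,::-1],None,fx=8,fy=8,interpolation=cv2.INTER_CUBIC))
E
```

```text
clock: 7.0
tcp_pos: [0.5285, -0.1196, 0.1842]
orientation: [[0.211, 0.977, -0.0], [0.977, -0.211, 0.008], [0.008, -0.002, -1.0]]
contact_force: [-0.6, 0.8, -0.4]
width: 0.0665
clock: 7.5
tcp_pos: [0.5257, -0.1395, 0.1916]
orientation: [[0.213, 0.977, 0.004], [0.977, -0.213, 0.008], [0.009, 0.002, -1.0]]
contact_force: [-8.9, 10.9, 41.0]
width: 0.0596
clock 7.50 grasp [ 0.5263 -0.1383  0.0443] yawx 77.7 w 0.0596 F [-8.9 10.9 41. ] q [-18.  14. 118.   1.  48.  -6.]
dp [0.0138 0.0004 0.0084] dist 0.016 yaw 1.566 q6 pred 88.6026214404414 tilt [0.004 0.008]
```

View pics/s7.png

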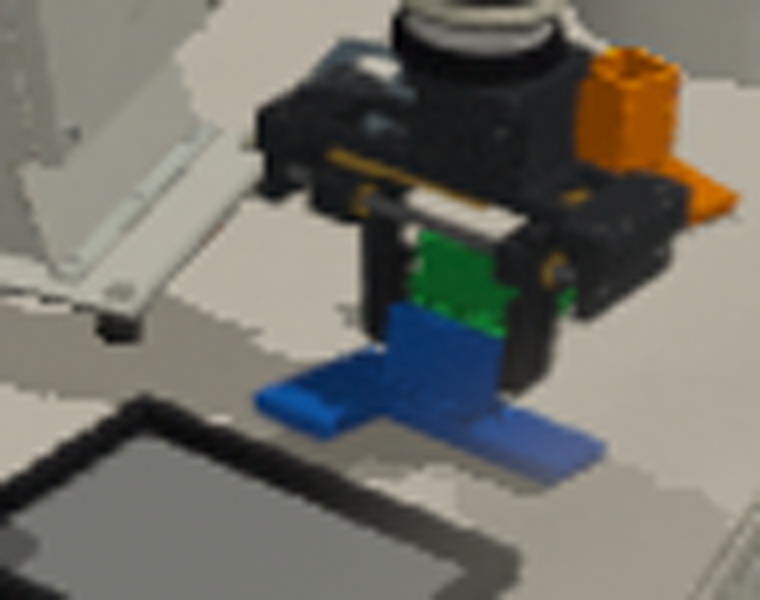

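```bash
python3 -m inch '{"dp":[[0,0,-0.006],[0,0,-0.006],[0,0,-0.006],[0,0,-0.02],[0,0,-0.048]],"yaw":[0,0,0,0,0],"hand":[0.03,0.07,0.088,0.088,0.088]}' 30 ; python3 fs.py l .527 -.138 78; python3 go.py .529 -.126 .036 -12
```

```text
clock: 8.05
tcp_pos: [0.5241, -0.1389, 0.2372]
orientation: [[0.213, 0.977, -0.002], [0.977, -0.213, 0.01], [0.01, -0.004, -1.0]]
contact_force: [0.4, 0.5, 1.4]
width: 0.0874
l [ 0.5314 -0.127   1.3231] 75.81 53.4
zfree [ 0.5325 -0.1282  1.3125  0.0312] 75.2 53.2
pics/ov_8.10.png
clock 8.10 grasp [ 0.5281 -0.1387  0.0963] yawx 77.7 w 0.0877 F [ 1.4 -0.5  2.5] q [-18.  10. 116.   1.  53.  -6.]
dp [ 0.0134 -0.0013  0.0604] dist 0.062 yaw 1.566 q6 pred 88.6026214404414 tilt [0.008 0.007]
```

View pics/ov_8.10.png

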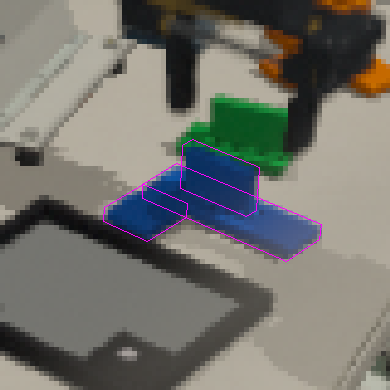

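Run:
```python
from rig import ctrl
import cv2
im=ctrl.get_image("scene");cv2.imwrite("pics/s8.png",cv2.resize(im[180:235,235:310,::-1],None,fx=10,fy=10,interpolation=cv2.INTER_CUBIC))
```

```text
(no output)
```

View pics/s8.png

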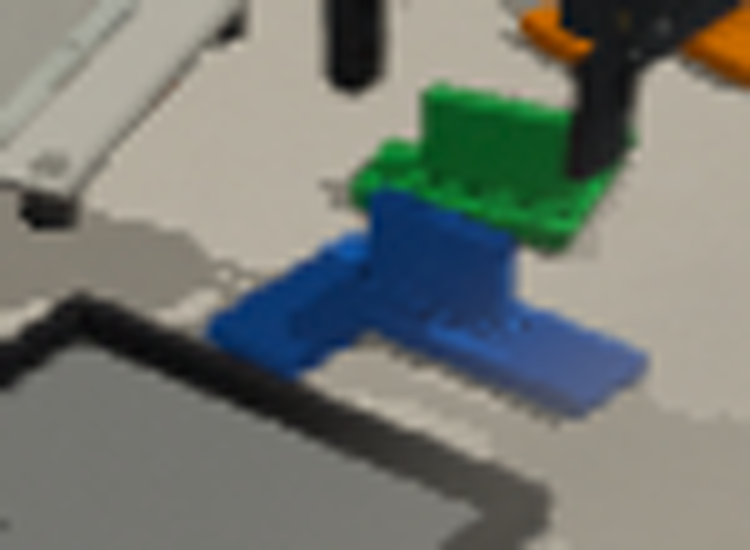

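```bash
python3 -m inch '{"dp":[[0.01,-0.002,0],[0.01,-0.002,0],[0.01,-0.002,0],[0.01,-0.002,0],[0.01,-0.002,0]],"yaw":[-0.15,-0.3,-0.45,-0.6,-0.75],"hand":[0.088,0.07,0.05,0.045,0.045]}' 30 >/dev/null; python3 go.py .531 -.127 .036 167
```

```text
clock 8.65 grasp [ 0.529  -0.1287  0.0955] yawx 121.0 w 0.0578 F [-0.1  0.2  0.2] q [-17.  10. 117.   1.  53. -48.]
dp [0.0005 0.0037 0.0595] dist 0.060 yaw -0.802 q6 pred -90.45083384034331 tilt [0.01  0.007]
```

```bash
python3 -m inch '{"dp":[[0,0.003,0],[0,0.003,0],[0,0.003,0],[0,0.003,0],[0,0.003,0.015]],"yaw":[-0.15,-0.3,-0.45,-0.6,-0.8],"hand":[0.045,0.045,0.045,0.045,0.045]}' 30 >/dev/null; python3 go.py .531 -.127 .036 167
```

```text
clock 9.15 grasp [ 0.5334 -0.1275  0.0822] yawx 164.0 w 0.0451 F [ 0.3 -0.1  0.5] q [-16.  11. 117.   1.  51. -91.]
dp [0.0012 0.0008 0.0462] dist 0.046 yaw -0.052 q6 pred -90.45083384034331 tilt [0.014 0.005]
```

```bash
python3 -m inch '{"dp":[[0.001,0,0.02],[0.001,0,0.04],[0.001,0,0.045],[0.001,0,0.045],[0.001,0,0.045]],"yaw":[-0.05,-0.05,-0.05,-0.05,-0.05],"hand":[0.045,0.045,0.045,0.045,0.045]}' 20; python3 -m inch '{"dp":[[0,0,0],[0,0,0],[0,0,0],[0,0,0]],"yaw":[0,0,0,0],"hand":[0.02,0,0,0]}' 30; python3 go.py .5858 -.0204 .12 168
```

```text
clock: 9.65
tcp_pos: [0.5313, -0.1279, 0.185]
orientation: [[-0.974, 0.227, 0.015], [0.227, 0.974, 0.005], [-0.013, 0.009, -1.0]]
contact_force: [-0.0, 0.4, 0.7]
width: 0.045
clock: 10.05
tcp_pos: [0.5315, -0.128, 0.1854]
orientation: [[-0.974, 0.227, 0.016], [0.227, 0.974, 0.005], [-0.014, 0.009, -1.0]]
contact_force: [-0.2, 0.1, -0.3]
width: 0.0151
clock 10.05 grasp [ 0.5338 -0.1272  0.0381] yawx 166.9 w 0.0151 F [-0.2  0.1 -0.3] q [-16.  15. 118.   1.  46. -94.]
dp [-0.0296  0.1178 -0.0805] dist 0.146 yaw -0.020 q6 pred -79.99447209798467 tilt [0.016 0.005]
```

```bash
python3 -m inch '{"dp":[[0,0,0],[0,0,-0.01],[0,0,-0.03],[0,0,-0.055],[0,0,-0.055]],"yaw":[0,0,0,0,0],"hand":[0,0,0,0,0]}' 60; python3 go.py .5858 -.0204 .09 168
```

```text
clock: 10.55
tcp_pos: [0.5324, -0.1288, 0.2442]
orientation: [[-0.974, 0.227, 0.022], [0.227, 0.974, 0.003], [-0.021, 0.008, -1.0]]
contact_force: [0.1, -0.5, -1.3]
width: 0.0117
clock 10.55 grasp [ 0.5357 -0.1284  0.097 ] yawx 166.9 w 0.0117 F [ 0.1 -0.5 -1.3] q [-16.  10. 116.   1.  52. -94.]
dp [-0.0272  0.1176  0.0085] dist 0.121 yaw -0.020 q6 pred -79.99447209798467 tilt [0.022 0.003]
```

```bash
python3 -m inch '{"dp":[[-0.027,0.118,0],[-0.027,0.118,0],[-0.027,0.118,0],[-0.027,0.118,0],[-0.027,0.118,0]],"yaw":[-0.02,-0.02,-0.02,-0.02,-0.02],"hand":[0,0,0,0,0]}' 60; python3 go.py .5858 -.0204 .09 168; python3 fs.py l .5858 -.0204 78 scene .087
```

```text
clock: 11.05
tcp_pos: [0.585, -0.0197, 0.2447]
orientation: [[-0.978, 0.206, 0.021], [0.206, 0.978, 0.003], [-0.02, 0.007, -1.0]]
contact_force: [-0.0, -0.0, -2.5]
width: 0.0112
clock 11.05 grasp [ 0.588  -0.0193  0.0974] yawx 168.1 w 0.0112 F [-0.  -0.  -2.5] q [ -4.  14. 112.   0.  53. -83.]
dp [-0.0008 -0.0005  0.0074] dist 0.007 yaw 0.002 q6 pred -79.99447209798467 tilt [0.021 0.003]
l [ 0.5887 -0.0271  1.3464] 77.14 94.7
zfree [ 0.6194 -0.0927  1.3632  0.0441] 78.1 70.2
pics/ov_11.10.png
```

Run:
```python
from rig import ctrl
import cv2,numpy as np
a=ctrl.get_image("scene");b=ctrl.get_image("top")
cv2.imwrite("pics/sc_11.png",a[:,:,::-1]);cv2.imwrite("pics/tp_11.png",b[:,:,::-1])
A=cv2.resize(a[160:260,200:310,::-1],(440,400),interpolation=cv2.INTER_CUBIC);B=cv2.resize(b[165:265,200:290,::-1],(360,400),interpolation=cv2.INTER_CUBIC)
cv2.imwrite("pics/s9.png",np.hstack([A,B]))
```

```text
(no output)
```

View pics/s9.png

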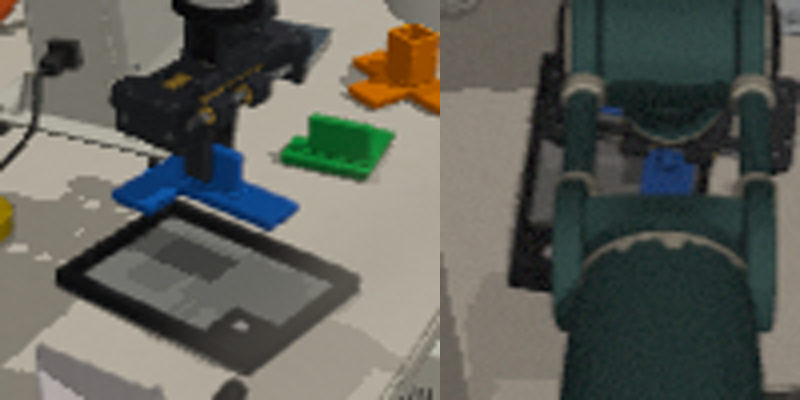

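View pics/ov_11.10.png

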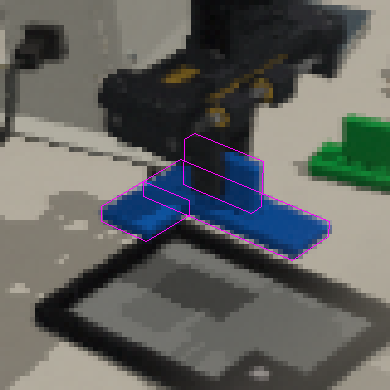

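```bash
cat >> h.py <<'E'
def bev(x0,x1,y0,y1,z0,z1):
    return np.vstack([box(x0,x1,y0,y1,z0+5,z1),box(x0+3,x1-3,y0+3,y1-3,z0,z0+1)])
M['l'][0]=bev(-20.5,20.5,-54,77,-32,-20);M['l'][1]=bev(12,65.5,-54,-13,-32,-20)
M['v'][0]=bev(-20.5,20.5,-50.5,35.5,-32,-20);M['v'][1]=bev(-65.5,-12,-5.5,35.5,-32,-20)
M['t'][0]=bev(-20.5,20.5,-65.5,65.5,-42,-30);M['t'][1]=bev(-65.5,-12,-20.5,20.5,-42,-30)
FR=np.array([.5624,.0306,0.]);FY=np.radians(78.07)
SEAT={'l':np.array([-45,-33.75,36])/1e3,'v':np.array([0,52.5,36])/1e3,'t':np.array([45,-22.5,46])/1e3}
def Rz(a):return Ro.from_euler('z',a).as_matrix()
def seat(k):return FR+Rz(FY)@SEAT[k]
def held(k,dyaw,dz,ims=None,cams=('scene',),nfree=3,st=None,x0=None):
    """insert in hand: insert R = tool R flipped + dyaw(deg) ; dz= grip point below grasp point. returns offset of grip point from grasp pt in insert axes"""
    st=st or ctrl.read_state();R=np.array(st["orientation"]);g=np.array(st["tcp_pos"])+R[:,2]*ctrl.grasp_offset
    ims=ims or {c:ctrl.get_image(c) for c in cams}
    Ri=R@np.diag([1,-1,-1])@Rz(np.radians(dyaw))
    def pose(p):
        Rr=Ri@Rz(p[2] if len(p)>2 else 0);return Rr,g+Rr@np.array([p[0],p[1],-dz])
    W={};K={};V={}
    for c in ims:
        Rr,t=pose([0,0,0]);uv=np.vstack([proj(c,b@Rr.T+t) for b in M[k]]);a=np.maximum(uv.min(0)-9,0);e=np.minimum(uv.max(0)+9,[511,383])
        w=W[c]=tuple(int(v) for v in(*a,*e));K[c]=mask(ims[c],k)[w[1]:w[3],w[0]:w[2]]
        s=ims[c].astype(float).sum(2);sat=ims[c].max(2).astype(float)-ims[c].min(2)
        arm=cv2.dilate(((s<140)&(sat<30)).astype(np.uint8),np.ones((3,3)));V[c]=1-arm[w[1]:w[3],w[0]:w[2]]
    def cost(p):
        Rr,t=pose(p);return sum((V[c]*(render(c,M[k],Rr,t,W[c])-K[c])**2).sum() for c in ims)
    p=np.zeros(nfree) if x0 is None else np.array(x0,float)
    for d in(.01,.003):
        sx=np.vstack([p]+[p+np.eye(nfree)[i]*d*(8 if i==2 else 1) for i in range(nfree)])
        r=minimize(cost,p,method='Nelder-Mead',options=dict(initial_simplex=sx,xatol=1e-5,fatol=1e-4));p=r.x
    Rr,t=pose(p);yaw=np.degrees(np.arctan2(Rr[1,0],Rr[0,0]))
    out=[]
    for c in ims:
        uvs=[proj(c,b@Rr.T+t) for b in M[k]];ce=np.vstack(uvs).mean(0).astype(int);x=max(ce[0]-35,0);y=max(ce[1]-35,0)
        im=cv2.resize(ims[c][y:y+70,x:x+70,::-1],(420,420),interpolation=cv2.INTER_CUBIC)
        for uv in uvs: cv2.polylines(im,[cv2.convexHull(((uv-[x,y]+.5)*6).astype(np.float32)).astype(np.int32)],True,(255,0,255),1)
        out.append(im)
    fn=f"pics/held_{k}_{st['clock']:.2f}.png";cv2.imwrite(fn,np.hstack(out) if len(out)==1 else cv2.resize(np.hstack(out),(800,400)))
    print('offset(mm,deg)',(p[:2]*1e3).round(2),np.degrees(p[2:]).round(2),'cost',round(r.fun,1),'grip',t.round(4),'yaw',yaw.round(2),fn)
    s=seat(k);d=Rz(FY).T@(t-s);print('minus seat in frame axes mm',(d*1e3).round(1),'dyaw',round(yaw-np.degrees(FY),2))
    print('needed dp tool:',(R.T@(s-t)).round(4),'yaw',round(np.radians(yaw)-FY,3))
    return p,t
E
python3 - <<'E'
from h import *
ims={'scene':cv2.imread("pics/sc_11.png")[:,:,::-1]}
held('l',-90,.0061,ims)
held('l',-90,.0061,ims,nfree=2)
# recheck stationary fits with bevel
i0={c:cv2.imread(f"pics/{c}0.png")[:,:,::-1] for c in("scene","top")}
for k,x,z in(('v',(.544,-.2138,1.645),.032),('t',(.5396,-.3975,-2.068),.042)):
  for c in(['top'],['scene'],['top','scene']):
    p,f=fit(k,i0,x,zval=z,cams=c);print(k,c,p.round(4),np.degrees(p[2]).round(2),round(f,1))
E
```

```text
offset(mm,deg) [0.89 3.16] [1.46] cost 15.6 grip [ 0.5849 -0.0191  0.0916] yaw 79.41 pics/held_l_11.20.png
minus seat in frame axes mm [ 1.1  1.4 55.6] dyaw 1.34
needed dp tool: [-0.0003 -0.0014  0.0556] yaw 0.023
offset(mm,deg) [0.44 3.29] [] cost 16.5 grip [ 0.5848 -0.0194  0.0916] yaw 77.95 pics/held_l_11.20.png
minus seat in frame axes mm [ 0.7  1.5 55.6] dyaw -0.12
needed dp tool: [-0.0004 -0.0011  0.0556] yaw -0.002
v ['top'] [ 0.5441 -0.2134  1.6335] 93.59 8.5
v ['scene'] [ 0.543  -0.2122  1.6476] 94.4 5.2
v ['top', 'scene'] [ 0.5436 -0.2131  1.6463] 94.32 15.3
t ['top'] [ 0.5397 -0.3965 -2.0665] -118.4 26.6
t ['scene'] [ 0.5389 -0.3961 -2.0737] -118.81 9.3
t ['top', 'scene'] [ 0.5392 -0.3965 -2.0746] -118.87 37.2
```

```bash
python3 -m inch '{"dp":[[-0.0004,-0.001,0.015],[-0.0004,-0.001,0.038]],"yaw":[0,0],"hand":[0,0]}' ; python3 go.py .5858 -.0204 .09 168
python3 - <<'E'
from h import *
held('l',-90,.0061,nfree=2)
E
```

```text
clock: 11.4
tcp_pos: [0.5862, -0.0232, 0.2074]
orientation: [[-0.977, 0.21, 0.024], [0.21, 0.978, 0.002], [-0.023, 0.007, -1.0]]
contact_force: [0.5, -0.5, -1.6]
width: 0.0117
clock 11.40 grasp [ 0.5898 -0.0228  0.0602] yawx 167.9 w 0.0117 F [ 0.5 -0.5 -1.6] q [ -5.  17. 113.   0.  49. -83.]
dp [ 0.0002  0.0028 -0.0299] dist 0.030 yaw -0.002 q6 pred -79.99447209798467 tilt [0.024 0.002]
offset(mm,deg) [-2.57  1.2 ] [] cost 13.4 grip [ 0.5882 -0.0251  0.054 ] yaw 77.87 pics/held_l_11.40.png
minus seat in frame axes mm [-4.1 -3.  18. ] dyaw -0.2
needed dp tool: [0.0034 0.004  0.018 ] yaw -0.004
```

```bash
python3 go.py .5858 -.0204 .09 168
python3 - <<'E'
from h import *
held('l',-90,.0061,nfree=2);held('l',-90,.0061,nfree=3)
E
```

```text
clock 11.45 grasp [ 0.586  -0.0224  0.055 ] yawx 167.9 w 0.0115 F [-1.2  0.5 -3.2] q [ -5.  17. 113.   0.  49. -83.]
dp [-0.0022  0.0031 -0.035 ] dist 0.035 yaw -0.002 q6 pred -79.99447209798467 tilt [0.016 0.003]
offset(mm,deg) [0.04 2.36] [] cost 9.1 grip [ 0.5837 -0.0219  0.0488] yaw 77.87 pics/held_l_11.45.png
minus seat in frame axes mm [-1.9  2.  12.8] dyaw -0.2
needed dp tool: [-0.0018  0.0019  0.0129] yaw -0.004
offset(mm,deg) [1.39 2.88] [1.75] cost 7.4 grip [ 0.5825 -0.0203  0.0494] yaw 79.62 pics/held_l_11.50.png
minus seat in frame axes mm [-0.7  3.6 13.4] dyaw 1.55
needed dp tool: [-0.0034  0.0006  0.0135] yaw 0.027
```

```bash
python3 -m inch '{"dp":[[-0.0022,0.0016,0.0],[-0.0022,0.0016,0.0],[-0.0022,0.0016,0.0]],"yaw":[0,0,0],"hand":[0,0,0]}' >/dev/null
python3 - <<'E'
from h import *
held('l',-90,.0061,nfree=2)
E
python3 go.py .5858 -.0204 .042 168
```

```text
offset(mm,deg) [0.31 3.78] [] cost 10.6 grip [ 0.5858 -0.0201  0.0517] yaw 77.88 pics/held_l_11.85.png
minus seat in frame axes mm [ 0.3  0.4 15.7] dyaw -0.19
needed dp tool: [-0.0001 -0.0004  0.0157] yaw -0.003
clock 11.90 grasp [ 0.5893 -0.0211  0.058 ] yawx 167.9 w 0.0112 F [ 1.   0.  -1.6] q [ -5.  17. 113.   0.  49. -83.]
dp [0.0015 0.0008 0.0159] dist 0.016 yaw -0.002 q6 pred -79.99447209798467 tilt [0.017 0.003]
```

```bash
python3 -m inch '{"dp":[[0,0,0.005],[0,0,0.010],[0,0,0.013],[0,0,0.015]],"yaw":[0,0,0,0],"hand":[0,0,0,0]}'
python3 - <<'E'
from h import *
held('l',-90,.0061,nfree=2)
E
python3 go.py .5858 -.0204 .042 168
```

```text
clock: 12.3
tcp_pos: [0.5867, -0.0215, 0.1895]
orientation: [[-0.978, 0.21, 0.016], [0.21, 0.978, 0.003], [-0.015, 0.006, -1.0]]
contact_force: [0.7, -0.3, -2.1]
width: 0.0116
offset(mm,deg) [-0.82  2.43] [] cost 5.5 grip [ 0.5866 -0.0213  0.0361] yaw 77.89 pics/held_l_12.30.png
minus seat in frame axes mm [-0.7 -0.7  0.1] dyaw -0.18
needed dp tool: [0.0007 0.0007 0.0001] yaw -0.003
clock 12.35 grasp [ 0.5892 -0.021   0.0422] yawx 167.9 w 0.0113 F [ 0.1 -0.4 -1.5] q [ -5.  18. 113.   0.  48. -83.]
dp [0.0012 0.0008 0.0002] dist 0.001 yaw -0.002 q6 pred -79.99447209798467 tilt [0.016 0.003]
```

```bash
python3 -m inch '{"dp":[[0,0,0.002],[0,0,0.004],[0,0,0.004]],"yaw":[0,0,0],"hand":[0,0,0]}' 20; python3 -m inch '{"dp":[[0,0,-0.001],[0,0,-0.001],[0,0,-0.001],[0,0,-0.02],[0,0,-0.06]],"yaw":[0,0,0,0,0],"hand":[0.04,0.06,0.06,0.06,0.06]}' 20
python3 - <<'E'
from h import *
ims={'scene':ctrl.get_image('scene')};s=seat('l')
p,f=fit('l',ims,(s[0],s[1],FY),zval=.036);print((Rz(FY).T@(np.array([p[0],p[1],.036])-s)*1e3).round(1),np.degrees(p[2])-78.07,f)
p,f=fit('l',ims,(*p,.036),zfree=True);print(p[3],f)
cv2.imwrite("pics/s12.png",cv2.resize(ims['scene'][190:260,200:300,::-1],None,fx=8,fy=8,interpolation=cv2.INTER_CUBIC))
E
python3 go.py .5441 -.2133 .12 94
```

```text
clock: 12.65
tcp_pos: [0.5873, -0.0214, 0.1891]
orientation: [[-0.978, 0.21, 0.016], [0.21, 0.978, 0.003], [-0.015, 0.006, -1.0]]
contact_force: [-10.5, 0.9, 22.0]
width: 0.0121
clock: 13.15
tcp_pos: [0.5841, -0.0214, 0.2452]
orientation: [[-0.978, 0.21, 0.006], [0.21, 0.978, 0.004], [-0.005, 0.005, -1.0]]
contact_force: [0.6, 0.6, -0.3]
width: 0.0494
[ 0.5 -1.3  0. ] 0.32243296247881403 11.50419108828136
0.035986162469934274 11.542764308846253
clock 13.20 grasp [ 0.5911 -0.0213  0.1073] yawx 167.9 w 0.0538 F [ 1.4 -0.9  3.6] q [ -5.  13. 111.   0.  54. -83.]
dp [ 0.0026 -0.1965 -0.0142] dist 0.197 yaw 1.290 q6 pred -25.406347775009692 tilt [0.021 0.003]
```

View pics/s12.png

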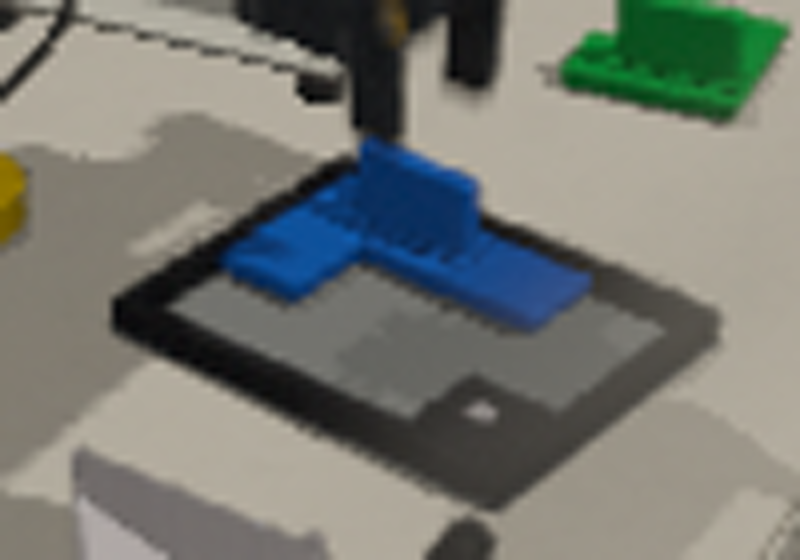

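```bash
python3 go.py .5437 -.2128 .10 184; python3 -m inch '{"dp":[[0.003,-0.196,0.007],[0.003,-0.196,0.007],[0.003,-0.196,0.007],[0.003,-0.196,0.007],[0.003,-0.196,0.007]],"yaw":[-0.28,-0.28,-0.28,-0.28,-0.28],"hand":[0.05,0.05,0.05,0.05,0.05]}' 40; python3 go.py .5437 -.2128 .037 184
```

```text
clock 13.20 grasp [ 0.5911 -0.0213  0.1073] yawx 167.9 w 0.0538 F [ 1.4 -0.9  3.6] q [ -5.  13. 111.   0.  54. -83.]
dp [ 0.0035 -0.1962  0.0058] dist 0.196 yaw -0.281 q6 pred -115.37499286893835 tilt [0.021 0.003]
clock: 13.7
tcp_pos: [0.5431, -0.2176, 0.2459]
orientation: [[-0.998, -0.063, 0.021], [-0.063, 0.998, 0.001], [-0.021, -0.001, -1.0]]
contact_force: [0.5, -0.6, 0.2]
width: 0.05
clock 13.70 grasp [ 0.5461 -0.2175  0.0986] yawx -176.4 w 0.0500 F [ 0.5 -0.6  0.2] q [ -24.   14.  112.    1.   54. -118.]
dp [0.0003 0.0048 0.0616] dist 0.062 yaw -0.006 q6 pred -115.37499286893835 tilt [0.021 0.001]
```

```bash
python3 -m inch '{"dp":[[0,0.004,0.02],[0,0.004,0.045],[0,0.004,0.060],[0,0.004,0.061],[0,0.004,0.061]],"yaw":[0,0,0,0,0],"hand":[0.05,0.05,0.05,0.05,0.05]}' ; python3 go.py .5437 -.2128 .037 184; python3 -m inch '{"dp":[[0,0,0],[0,0,0],[0,0,0],[0,0,0],[0,0,0]],"yaw":[0,0,0,0,0],"hand":[0.02,0,0,0,0]}' 60;  python3 go.py .5437 -.2128 .037 184
```

```text
clock: 14.2
tcp_pos: [0.5442, -0.213, 0.1844]
orientation: [[-0.998, -0.064, 0.02], [-0.064, 0.998, 0.001], [-0.02, 0.0, -1.0]]
contact_force: [0.1, 0.4, 0.1]
width: 0.05
clock 14.20 grasp [ 0.5471 -0.2129  0.0372] yawx -176.3 w 0.0500 F [0.1 0.4 0.1] q [ -24.   18.  114.    1.   47. -118.]
dp [0.0005 0.0003 0.0001] dist 0.001 yaw -0.006 q6 pred -115.37499286893835 tilt [0.02  0.001]
clock: 14.7
tcp_pos: [0.5443, -0.2131, 0.1848]
orientation: [[-0.998, -0.064, 0.02], [-0.064, 0.998, 0.001], [-0.02, -0.0, -1.0]]
contact_force: [0.0, 2.1, 0.3]
width: 0.012
clock 14.70 grasp [ 0.5473 -0.2129  0.0375] yawx -176.3 w 0.0120 F [0.  2.1 0.3] q [ -24.   18.  114.    1.   47. -118.]
dp [0.0006 0.0003 0.0005] dist 0.001 yaw -0.006 q6 pred -115.37499286893835 tilt [0.02  0.001]
```

```bash
sed -i 's/^t=np.array.*/t=np.array([x,y,z])-R[:,2]*ctrl.grasp_offset;d=R.T@(t-p)/' go.py; python3 -m inch '{"dp":[[0,0,-0.015],[0,0,-0.04],[0,0,-0.055],[0,0,-0.055]],"yaw":[0,0,0,0],"hand":[0,0,0,0]}' 60; python3 -c "
from h import *
print(seat('v'),seat('t'))"; python3 go.py .5111 .0413 .09 168
```

```text
clock: 15.1
tcp_pos: [0.5446, -0.2138, 0.2434]
orientation: [[-0.998, -0.064, 0.026], [-0.064, 0.998, -0.002], [-0.026, -0.003, -1.0]]
contact_force: [0.1, 0.1, -1.0]
width: 0.0112
[0.51103395 0.04145262 0.036     ] [0.59371626 0.06997692 0.046     ]
clock 15.10 grasp [ 0.5484 -0.214   0.0962] yawx -176.3 w 0.0112 F [ 0.1  0.1 -1. ] q [ -24.   14.  112.    1.   53. -118.]
dp [0.021  0.2572 0.0048] dist 0.258 yaw 0.274 q6 pred -73.38018901896206 tilt [ 0.026 -0.002]
```

```bash
python3 -m inch '{"dp":[[0.021,0.257,-0.01],[0.021,0.257,-0.01],[0.021,0.257,-0.01],[0.021,0.257,-0.01],[0.021,0.257,-0.01]],"yaw":[0.27,0.27,0.27,0.27,0.27],"hand":[0,0,0,0,0]}' >/dev/null; python3 go.py .511 .0414 .09 168
```

```text
clock 15.60 grasp [0.5109 0.034  0.104 ] yawx 168.2 w 0.0117 F [ 1.4 -0.6 -1.1] q [  1.   5. 121.  -0.  52. -77.]
dp [0.0018 0.0072 0.014 ] dist 0.016 yaw 0.003 q6 pred -73.36814932139093 tilt [ 0.026 -0.002]
```

```bash
python3 -m inch '{"dp":[[0.002,0.007,0.01],[0.002,0.007,0.03],[0.002,0.007,0.03]],"yaw":[0,0,0],"hand":[0,0,0]}' >/dev/null
python3 - <<'E'
from h import *
held('v',-90,.0055,nfree=2);held('v',-90,.0055,nfree=3)
E
```

```text
offset(mm,deg) [-0.09  3.87] [] cost 9.9 grip [0.5047 0.042  0.0654] yaw 78.24 pics/held_v_15.90.png
minus seat in frame axes mm [-0.8  6.3 29.4] dyaw 0.17
needed dp tool: [-0.0057  0.0007  0.0295] yaw 0.003
offset(mm,deg) [0.14 4.35] [0.75] cost 8.8 grip [0.5052 0.0419 0.0664] yaw 78.94 pics/held_v_15.95.png
minus seat in frame axes mm [-0.8  5.8 30.4] dyaw 0.87
needed dp tool: [-0.0052  0.0007  0.0306] yaw 0.015
```

```bash
python3 -m inch '{"dp":[[-0.0055,0.0007,0.008],[-0.0055,0.0007,0.014],[-0.0055,0.0007,0.014]],"yaw":[0.005,0.005,0.005],"hand":[0,0,0]}' >/dev/null
python3 - <<'E'
from h import *
held('v',-90,.0055,nfree=2)
E
```

```text
offset(mm,deg) [0.32 3.18] [] cost 9.5 grip [0.5129 0.0405 0.0527] yaw 77.79 pics/held_v_16.30.png
minus seat in frame axes mm [-0.5 -2.1 16.7] dyaw -0.28
needed dp tool: [0.0024 0.0005 0.0167] yaw -0.005
```

Run:
```python
from h import *
for i in range(3): held('v',-90,.0055,nfree=2); print(np.round(ctrl.read_state()['tcp_pos'],4))
```

```text
offset(mm,deg) [-0.13  3.52] [] cost 9.8 grip [0.5126 0.0402 0.0531] yaw 77.8 pics/held_v_16.35.png
minus seat in frame axes mm [-0.9 -1.8 17.1] dyaw -0.27
needed dp tool: [0.0022 0.0008 0.017 ] yaw -0.005
[0.5128 0.04   0.2062]
offset(mm,deg) [0.03 3.32] [] cost 9.0 grip [0.513  0.0405 0.0534] yaw 77.81 pics/held_v_16.40.png
minus seat in frame axes mm [-0.5 -2.1 17.4] dyaw -0.26
needed dp tool: [0.0025 0.0005 0.0173] yaw -0.004
[0.5128 0.0402 0.2064]
offset(mm,deg) [-0.29  3.39] [] cost 8.7 grip [0.513  0.0403 0.0536] yaw 77.83 pics/held_v_16.45.png
minus seat in frame axes mm [-0.7 -2.2 17.6] dyaw -0.24
needed dp tool: [0.0026 0.0006 0.0176] yaw -0.004
[0.5129 0.0402 0.2066]
```

```bash
python3 -m inch '{"dp":[[0.002,0.0006,0],[0.002,0.0006,0.005],[0.002,0.0006,0.010],[0.002,0.0006,0.015],[0.002,0.0006,0.015]],"yaw":[-0.004,-0.004,-0.004,-0.004,-0.004],"hand":[0,0,0,0,0]}'
python3 - <<'E'
from h import *
held('v',-90,.0055,nfree=2)
E
```

```text
clock: 17.0
tcp_pos: [0.5108, 0.0412, 0.1904]
orientation: [[-0.978, 0.207, 0.022], [0.207, 0.978, -0.002], [-0.021, 0.003, -1.0]]
contact_force: [-0.6, 0.6, -1.5]
width: 0.0116
offset(mm,deg) [-1.14  1.42] [] cost 27.4 grip [0.5125 0.0401 0.0376] yaw 78.07 pics/held_v_17.00.png
minus seat in frame axes mm [-1.  -1.7  1.6] dyaw -0.0
needed dp tool: [0.0017 0.001  0.0016] yaw -0.0
```

```bash
python3 -m inch '{"dp":[[0,0,0.003],[0,0,0.005],[0,0,0.005]],"yaw":[0,0,0],"hand":[0,0,0]}' 20; python3 -m inch '{"dp":[[0,0,-0.001],[0,0,-0.001],[0,0,-0.001],[0,0,-0.02],[0,0,-0.06]],"yaw":[0,0,0,0,0],"hand":[0.04,0.045,0.045,0.045,0.045]}' 20
python3 - <<'E'
from h import *
ims={'scene':ctrl.get_image('scene')}
for k in 'vl':
  s=seat(k)
  p,f=fit(k,ims,(s[0],s[1],FY),zval=.036);print(k,(Rz(FY).T@(np.array([p[0],p[1],.036])-s)*1e3).round(1),np.degrees(p[2])-78.07,f)
  p,f=fit(k,ims,(*p,.036),zfree=True);print(p[3],f)
cv2.imwrite("pics/s17.png",cv2.resize(ims['scene'][190:260,200:300,::-1],None,fx=8,fy=8,interpolation=cv2.INTER_CUBIC))
E
python3 go.py .5394 -.3963 .12 -28.6
```

```text
clock: 17.35
tcp_pos: [0.5119, 0.0413, 0.1884]
orientation: [[-0.978, 0.207, 0.022], [0.207, 0.978, -0.002], [-0.022, 0.003, -1.0]]
contact_force: [-7.7, 0.2, 18.4]
width: 0.0119
clock: 17.85
tcp_pos: [0.5083, 0.0413, 0.245]
orientation: [[-0.978, 0.207, 0.014], [0.207, 0.978, -0.002], [-0.014, 0.001, -1.0]]
contact_force: [0.7, -0.6, 0.3]
width: 0.0448
v [-0.8 -0.3  0. ] 2.595980339600601 32.57230211174846
-0.009798017286125336 16.483799391885675
l [ 1.1 -2.7  0. ] 1.2324049501059875 147.96839452809763
0.03431883580455593 146.4798925373463
clock 17.90 grasp [0.5162 0.0412 0.1064] yawx 168.1 w 0.0449 F [2.4 0.3 3.8] q [  2.   6. 120.  -0.  53. -76.]
dp [-0.1135 -0.4232 -0.0122] dist 0.438 yaw -2.851 q6 pred 82.29508052283074 tilt [ 0.027 -0.002]
```

View pics/s17.png

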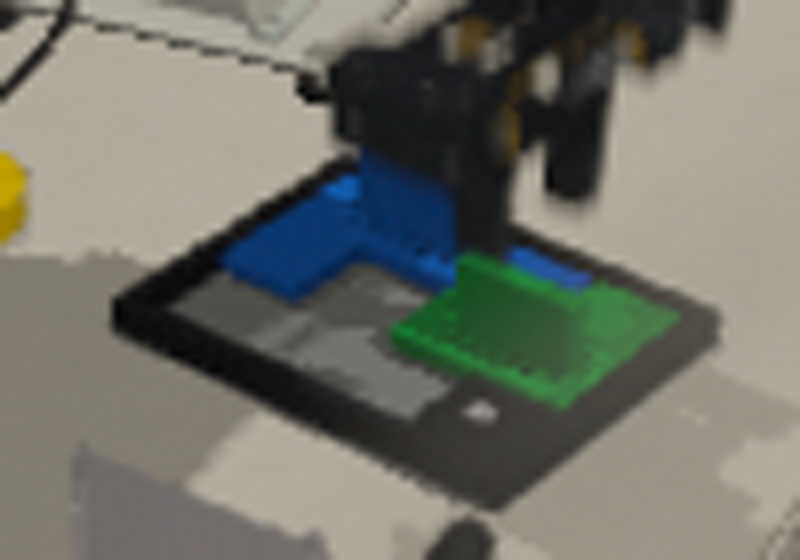

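```bash
python3 -m inch '{"dp":[[0,0,-0.05],[0,0,-0.1]],"yaw":[0,0],"hand":[0.06,0.08]}' && python3 -m inch '{"dp":[[-0.03,-0.1,-0.01],[-0.06,-0.2,-0.01],[-0.09,-0.3,-0.01],[-0.11,-0.42,-0.01],[-0.11,-0.42,-0.01]],"yaw":[0.15,0.3,0.45,0.6,0.75],"hand":[0.088,0.088,0.088,0.088,0.088]}'; python3 go.py .5394 -.3963 .15 -28.6
```

```text
clock: 18.1
tcp_pos: [0.5088, 0.0416, 0.348]
orientation: [[-0.978, 0.207, 0.024], [0.207, 0.978, -0.002], [-0.024, 0.003, -1.0]]
contact_force: [1.7, 0.0, -0.4]
width: 0.0588
clock: 18.6
tcp_pos: [0.524, -0.2095, 0.3569]
orientation: [[-0.57, 0.821, 0.024], [0.821, 0.57, -0.002], [-0.015, 0.019, -1.0]]
contact_force: [0.3, 1.1, 0.7]
width: 0.0878
clock 18.60 grasp [ 0.5276 -0.2098  0.2096] yawx 124.8 w 0.0878 F [0.3 1.1 0.7] q [-24.   5. 109.   1.  65. -59.]
dp [-0.1591 -0.0978  0.0603] dist 0.196 yaw 2.677 q6 pred 82.29508052283074 tilt [ 0.024 -0.002]
```

```bash
python3 -m inch '{"dp":[[-0.05,-0.03,0],[-0.1,-0.06,0.0],[-0.155,-0.096,0.0],[-0.155,-0.096,-0.02],[-0.155,-0.096,-0.06]],"yaw":[0.15,0.3,0.45,0.6,0.75],"hand":[0.088,0.088,0.088,0.088,0.088]}' | grep ori;  python3 -m inch '{"dp":[[0,0,0.0],[0,0,0],[0,0,0],[0,0,-0.02],[0,0,-0.06]],"yaw":[0.15,0.3,0.45,0.6,0.75],"hand":[0.088,0.088,0.088,0.088,0.088]}'|grep ori;  python3 -m inch '{"dp":[[0,0,0.0],[0,0,0],[0,0,0],[0,0,0],[0,0,0]],"yaw":[0.15,0.3,0.45,0.6,0.75],"hand":[0.088,0.088,0.088,0.088,0.088]}'|grep ori; python3 go.py .5394 -.3963 .15 -28.6
```

```text
orientation: [[0.147, 0.989, 0.017], [0.989, -0.147, 0.002], [0.005, 0.017, -1.0]]
orientation: [[0.779, 0.627, 0.01], [0.627, -0.779, 0.008], [0.013, -0.0, -1.0]]
orientation: [[0.997, -0.072, 0.009], [-0.072, -0.997, 0.009], [0.008, -0.009, -1.0]]
clock 20.10 grasp [ 0.5304 -0.3939  0.319 ] yawx -4.1 w 0.0875 F [-0.   0.3 -0.3] q [-39.  12.  90.   1.  79.  55.]
dp [0.0077 0.0033 0.169 ] dist 0.169 yaw 0.427 q6 pred 82.29508052283074 tilt [0.009 0.009]
```

```bash
python3 - <<'E'
from h import *
for z in(0,.1,.2):print(z,atz('top',(421,195),z))
E
python3 -m inch '{"dp":[[0.008,0.003,0.04],[0.008,0.003,0.09],[0.008,0.003,0.14],[0.008,0.003,0.16],[0.008,0.003,0.16]],"yaw":[0.15,0.3,0.43,0.43,0.43],"hand":[0.088,0.088,0.088,0.088,0.088]}'|grep ori; python3 go.py .5394 -.3963 .045 -28.6
```

```text
0 [ 0.56678853 -0.58678946  0.        ]
0.1 [ 0.55077295 -0.54593661  0.1       ]
0.2 [ 0.53475737 -0.50508376  0.2       ]
orientation: [[0.877, -0.481, 0.001], [-0.481, -0.877, 0.015], [-0.006, -0.014, -1.0]]
clock 20.60 grasp [ 0.5367 -0.3938  0.1528] yawx -28.8 w 0.0881 F [0.3 0.5 0. ] q [-39.  19.  99.   1.  63.  80.]
dp [0.0043 0.0024 0.1077] dist 0.108 yaw -0.003 q6 pred 82.29508052283074 tilt [0.001 0.015]
```

```bash
python3 -m inch '{"dp":[[0.004,0.002,0.03],[0.004,0.002,0.07],[0.004,0.002,0.1],[0.004,0.002,0.107],[0.004,0.002,0.107]],"yaw":[0,0,0,0,0],"hand":[0.088,0.088,0.088,0.088,0.088]}'|grep for; python3 go.py .5394 -.3963 .045 -28.6;  python3 -m inch '{"dp":[[0,0,0],[0,0,0],[0,0,0],[0,0,0],[0,0,0]],"yaw":[0,0,0,0,0],"hand":[0.05,0.03,0.03,0.03,0.03]}' 40; python3 go.py .5394 -.3963 .045 -28.6
```

```text
contact_force: [0.5, -0.8, -0.1]
clock 21.10 grasp [ 0.5395 -0.396   0.0458] yawx -28.7 w 0.0880 F [ 0.5 -0.8 -0.1] q [-39.  26. 102.   1.  53.  79.]
dp [0.0001 0.0004 0.0008] dist 0.001 yaw -0.002 q6 pred 82.29508052283074 tilt [0.    0.015]
clock: 21.6
tcp_pos: [0.5396, -0.3984, 0.1938]
orientation: [[0.877, -0.481, 0.001], [-0.481, -0.877, 0.015], [-0.006, -0.014, -1.0]]
contact_force: [-0.3, 0.2, -0.4]
width: 0.0502
clock 21.60 grasp [ 0.5398 -0.3962  0.0465] yawx -28.7 w 0.0502 F [-0.3  0.2 -0.4] q [-39.  26. 102.   1.  53.  79.]
dp [-0.0003  0.0003  0.0015] dist 0.002 yaw -0.003 q6 pred 82.29508052283074 tilt [0.001 0.015]
```

```bash
python3 -m inch '{"dp":[[0,0,0],[0,0,0],[0,0,0]],"yaw":[0,0,0],"hand":[0.03,0.03,0.03]}' 60 | grep wid; python3 -m inch '{"dp":[[0,0,0],[0,0,-0.02],[0,0,-0.06]],"yaw":[0,0,0],"hand":[0.03,0.03,0.03]}' | grep -e ori -e wid;  python3 -m inch '{"dp":[[-0.03,-0.03,-0.01],[-0.03,-0.03,-0.01],[-0.03,-0.03,-0.01]],"yaw":[-0.15,-0.3,-0.45],"hand":[0.03,0.03,0.03]}' | grep -e ori -e wid; python3 go.py .5937 .07 .12 168
```

```text
width: 0.0374
orientation: [[0.877, -0.481, -0.006], [-0.481, -0.877, 0.021], [-0.016, -0.015, -1.0]]
width: 0.0374
orientation: [[0.999, -0.045, -0.007], [-0.045, -0.999, 0.021], [-0.008, -0.021, -1.0]]
width: 0.0376
clock 22.50 grasp [ 0.5244 -0.3529  0.1132] yawx -2.6 w 0.0376 F [ 0.6 -0.2 -1.7] q [-37.  18. 104.   1.  59.  56.]
dp [ 0.0503 -0.4256  0.0017] dist 0.429 yaw -2.977 q6 pred -71.27560534221733 tilt [-0.007  0.021]
```

```bash
python3 -m inch '{"dp":[[0,-0.045,-0.01],[0,-0.09,-0.01],[0,-0.135,-0.01],[0.0,-0.18,-0.01],[0.0,-0.225,-0.01]],"yaw":[-0.15,-0.3,-0.45,-0.6,-0.75],"hand":[0.03,0.03,0.03,0.03,0.03]}' | grep -e ori -e wid; python3 go.py .5937 .07 .12 168
```

```text
orientation: [[0.762, 0.647, -0.007], [0.647, -0.762, 0.022], [0.008, -0.021, -1.0]]
width: 0.0372
clock 23.00 grasp [ 0.534  -0.1266  0.1276] yawx 40.3 w 0.0372 F [ 0.7 -0.8 -1.3] q [-17.   9. 114.   1.  58.  32.]
dp [ 0.1727 -0.1111  0.0114] dist 0.206 yaw -2.229 q6 pred -71.27560534221733 tilt [-0.007  0.022]
```

```bash
python3 -m inch '{"dp":[[0.035,-0.02,0],[0.07,-0.045,0],[0.1,-0.065,0],[0.13,-0.08,0],[0.172,-0.111,0]],"yaw":[-0.15,-0.3,-0.45,-0.6,-0.75],"hand":[0.03,0.03,0.03,0.03,0.03]}' | grep -e ori -e wid; python3 -m inch '{"dp":[[0,0,0],[0,0,0],[0,0,0],[0,0,-0.02],[0,0,-0.06]],"yaw":[-0.15,-0.3,-0.45,-0.6,-0.75],"hand":[0.03,0.03,0.03,0.03,0.03]}' | grep -e ori -e wid;  python3 go.py .5937 .07 .12 168
```

```text
orientation: [[0.118, 0.993, -0.007], [0.993, -0.117, 0.021], [0.02, -0.01, -1.0]]
width: 0.0378
orientation: [[-0.592, 0.806, -0.017], [0.806, 0.592, 0.02], [0.027, -0.002, -1.0]]
width: 0.0375
clock 24.00 grasp [0.5899 0.0663 0.1866] yawx 126.3 w 0.0375 F [ 0.7 -0.3 -1.7] q [  3.  10. 106.   1.  65. -34.]
dp [-0.001   0.0054  0.0666] dist 0.067 yaw -0.728 q6 pred -71.27560534221733 tilt [-0.017  0.02 ]
```

```bash
python3 -m inch '{"dp":[[0,0.005,0],[0,0.005,0],[0,0.005,0],[0,0.005,0.02],[0,0.005,0.06]],"yaw":[-0.15,-0.3,-0.45,-0.6,-0.725],"hand":[0.03,0.03,0.03,0.03,0.03]}' | grep -e ori -e wid;python3 -m inch '{"dp":[[0,0,0.005],[0,0,0.005]],"yaw":[0,0],"hand":[0.03,0.03]}' | grep -e ori -e wid;  python3 go.py .5937 .07 .12 168;python3 - <<'E'
from h import *
held('t',-90,.0045,nfree=2);held('t',-90,.0045,nfree=3)
E
```

```text
orientation: [[-0.979, 0.205, -0.009], [0.205, 0.979, 0.021], [0.013, 0.019, -1.0]]
width: 0.0373
orientation: [[-0.978, 0.208, -0.012], [0.207, 0.978, 0.021], [0.016, 0.018, -1.0]]
width: 0.0377
clock 24.70 grasp [0.5949 0.0708 0.1233] yawx 168.0 w 0.0377 F [-0.2  0.6 -1.1] q [  4.  14. 108.   1.  58. -75.]
dp [ 0.001  -0.0011  0.0033] dist 0.004 yaw 0.000 q6 pred -71.27560534221733 tilt [-0.012  0.021]
offset(mm,deg) [1.09 1.36] [] cost 14.6 grip [0.5938 0.0722 0.1188] yaw 78.01 pics/held_t_24.70.png
minus seat in frame axes mm [ 2.2  0.4 72.8] dyaw -0.06
needed dp tool: [-0.0016 -0.0035  0.0727] yaw -0.001
offset(mm,deg) [0.74 1.48] [0.52] cost 13.6 grip [0.5949 0.0719 0.1205] yaw 78.54 pics/held_t_24.75.png
minus seat in frame axes mm [ 2.2 -0.7 74.5] dyaw 0.47
needed dp tool: [-0.0003 -0.0035  0.0744] yaw 0.008
```

```bash
python3 -m inch '{"dp":[[-0.001,-0.003,0.015],[-0.001,-0.003,0.04],[-0.001,-0.003,0.055],[-0.001,-0.003,0.055]],"yaw":[0,0,0,0],"hand":[0.03,0.03,0.03,0.03]}' | grep -e ori -e wid;python3 - <<'E'
from h import *
held('t',-90,.0045,nfree=2);held('t',-90,.0045,nfree=3)
E
```

```text
orientation: [[-0.978, 0.208, -0.012], [0.207, 0.978, 0.021], [0.016, 0.018, -1.0]]
width: 0.0375
offset(mm,deg) [0.65 1.56] [] cost 7.4 grip [0.5935 0.0697 0.0639] yaw 78.01 pics/held_t_25.20.png
minus seat in frame axes mm [-0.3  0.2 17.9] dyaw -0.06
needed dp tool: [-0.0004  0.      0.0179] yaw -0.001
offset(mm,deg) [0.85 1.92] [0.68] cost 5.9 grip [0.5942 0.07   0.0653] yaw 78.7 pics/held_t_25.25.png
minus seat in frame axes mm [ 0.2 -0.5 19.3] dyaw 0.63
needed dp tool: [ 0.0002 -0.0005  0.0193] yaw 0.011
```

Aligned within 0.5 mm. Lowering gently, checking the force.

```bash
python3 -m inch '{"dp":[[0,0,0.005],[0,0,0.01],[0,0,0.014],[0,0,0.017],[0,0,0.017]],"yaw":[0.004,0.004,0.004,0.004,0.004],"hand":[0.03,0.03,0.03,0.03,0.03]}' | grep -e for -e pos;python3 - <<'E'
from h import *
held('t',-90,.0045,nfree=2)
E
```

```text
tcp_pos: [0.5977, 0.0661, 0.2005]
contact_force: [-0.5, -0.4, -0.8]
offset(mm,deg) [1.25 1.15] [] cost 2.1 grip [0.5955 0.0707 0.0488] yaw 77.8 pics/held_t_25.80.png
minus seat in frame axes mm [ 1.1 -1.6  2.8] dyaw -0.27
needed dp tool: [ 0.0016 -0.0011  0.0028] yaw -0.005
```

```bash
python3 -m inch '{"dp":[[0.001,-0.0008,0.003],[0.001,-0.0008,0.005],[0.001,-0.0008,0.006]],"yaw":[0,0,0],"hand":[0.03,0.03,0.03]}' 20| grep -e for -e pos; python3 -m inch '{"dp":[[0,0,0],[0,0,0],[0,0,0],[0,0,-0.02],[0,0,-0.06]],"yaw":[0,0,0,0,0],"hand":[0.06,0.065,0.065,0.065,0.065]}' | grep -e for -e pos -e ori;python3 -m inch '{"dp":[[0,0,-0.05],[0,0,-0.08],[0,0.05,-0.08]],"yaw":[0,0,0],"hand":[0.06,0.06,0.06]}' | grep -e for -e pos -e ori
python3 - <<'E'
from h import *
ims={'scene':ctrl.get_image('scene')}
for k,z in (('t',.046),('v',.036),('l',.036)):
  s=seat(k)
  p,f=fit(k,ims,(s[0],s[1],FY),zval=z);print(k,(Rz(FY).T@(np.array([p[0],p[1],z])-s)*1e3).round(1),np.degrees(p[2])-78.07,f)
cv2.imwrite("pics/sc26.png",ims['scene'][:,:,::-1])
cv2.imwrite("pics/s26.png",cv2.resize(ims['scene'][190:260,200:300,::-1],None,fx=8,fy=8,interpolation=cv2.INTER_CUBIC))
E
```

```text
tcp_pos: [0.5978, 0.0665, 0.1974]
contact_force: [-4.5, 4.9, 14.0]
tcp_pos: [0.5958, 0.0648, 0.2536]
orientation: [[-0.977, 0.211, -0.014], [0.211, 0.977, 0.022], [0.019, 0.018, -1.0]]
contact_force: [-0.2, 0.4, 0.4]
tcp_pos: [0.6094, 0.1084, 0.3405]
orientation: [[-0.976, 0.217, -0.005], [0.217, 0.976, 0.02], [0.009, 0.019, -1.0]]
contact_force: [1.9, 0.4, -0.7]
t [-1.7 -3.2  0. ] -0.7757700760973876 33.626722376209365
v [-1.2 -1.   0. ] 0.7466127347066163 51.901782091421445
l [-9.8 -6.7  0. ] -8.712175588410673 240.38928501575805
```

View pics/s26.png

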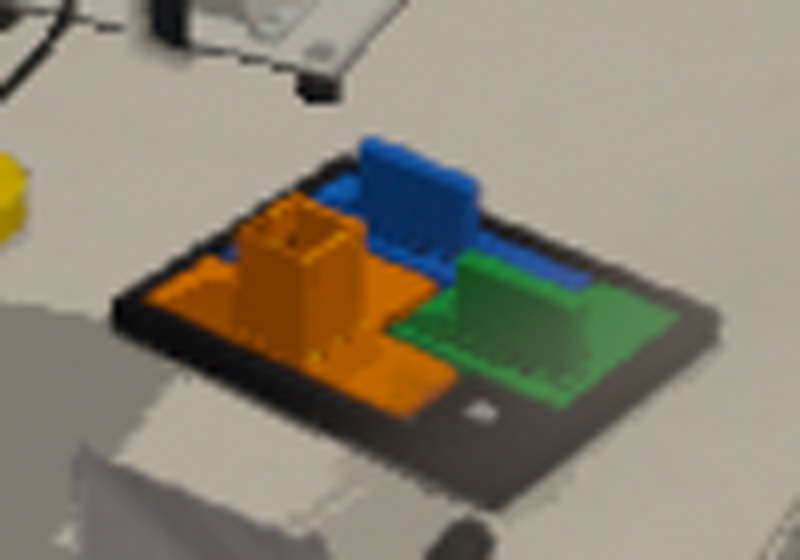

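Run:
```python
import cv2,numpy as np
a=cv2.imread("pics/scene0.png")[245:305,215:270];b=cv2.imread("pics/top0.png")[225:275,125:165]
A=cv2.resize(a,(440,480),interpolation=cv2.INTER_CUBIC);B=cv2.resize(b,(360,450),interpolation=cv2.INTER_CUBIC);B=cv2.copyMakeBorder(B,0,30,0,0,cv2.BORDER_CONSTANT)
cv2.imwrite("pics/mk.png",np.hstack([A,B]))
```

```text
(no output)
```

View pics/mk.png

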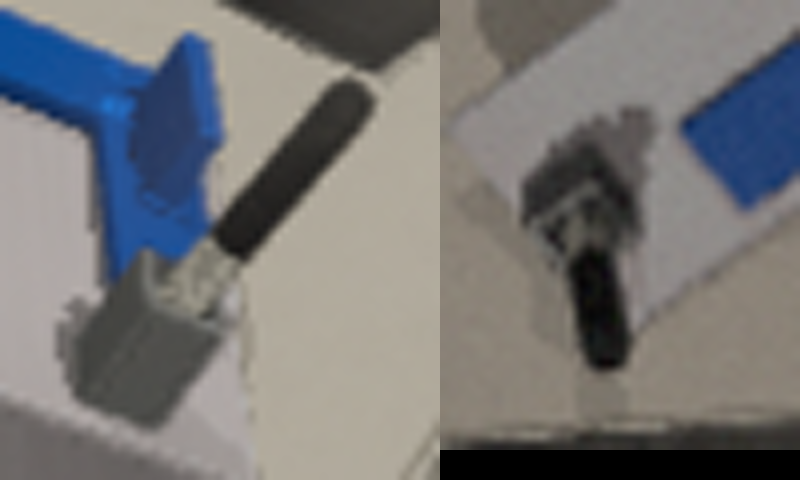

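```bash
cat > mk.py <<'E'
from h import *
def cyl(top,d,L,r=.0085):
    d=d/np.linalg.norm(d);u=np.cross(d,[0,1,0]);u/=np.linalg.norm(u);v=np.cross(d,u)
    a=np.linspace(0,2*np.pi,24,endpoint=False);c=r*(np.cos(a)[:,None]*u+np.sin(a)[:,None]*v)
    return np.vstack([top+c,top-L*d+c])
ims={c:cv2.imread(f"pics/{c}0.png")[:,:,::-1] for c in("scene","top")}
win={'scene':(238,246,272,281),'top':(133,253,155,272)}
K={};
for c in ims:
    s=ims[c].astype(float).sum(2);w=win[c];K[c]=(np.clip((200-s)/80,0,1))[w[1]:w[3],w[0]:w[2]]
    if c=='scene': K[c][:6,:]=K[c][:6,:]; 
Vt={c:np.ones_like(K[c]) for c in K}
def dirv(l,az):return np.array([np.sin(l)*np.cos(az),np.sin(l)*np.sin(az),np.cos(l)])
def cost(p):
    return sum((Vt[c]*(render(c,[cyl(p[:3],dirv(p[3],p[4]),p[5])],np.eye(3),np.zeros(3),win[c])-K[c])**2).sum() for c in ims)
# exclude frame corner in scene
x0,y0,x1,y1=win['scene'];yy,xx=np.mgrid[y0:y1,x0:x1];Vt['scene'][(yy<252)&(xx>254)&(yy-246<(xx-247)*.0+5)]=0
p=np.array([.4002,.3335,.150,.54,np.radians(212),.06])
for d in(1,.3,.1):
    sx=np.vstack([p]+[p+np.eye(6)[i]*d*[.01,.01,.01,.1,.15,.01][i] for i in range(6)])
    r=minimize(cost,p,method='Nelder-Mead',options=dict(initial_simplex=sx,xatol=1e-5,fatol=1e-4,maxiter=2000));p=r.x
print('tip',p[:3].round(4),'lean',np.degrees(p[3]).round(1),'az',np.degrees(p[4]).round(1),'L',p[5].round(4),'cost',r.fun, 'masksum',[K[c].sum() for c in K])
d=dirv(p[3],p[4]);print('centre',(p[:3]-.0685*d).round(4),'bottom',(p[:3]-.137*d).round(4),'dir',d.round(3))
out=[]
for c in ims:
    w=win[c];im=cv2.resize(ims[c][w[1]-10:w[3]+20,w[0]-15:w[2]+15,::-1],None,fx=7,fy=7,interpolation=cv2.INTER_CUBIC)
    for L in(p[5],.137):
        cv2.polylines(im,[cv2.convexHull(((proj(c,cyl(p[:3],d,L))-[w[0]-15,w[1]-10]+.5)*7).astype(np.float32)).astype(np.int32)],True,(255,0,255),1)
    im=im[:440,:400];out.append(cv2.copyMakeBorder(im,0,440-im.shape[0],0,400-im.shape[1],cv2.BORDER_CONSTANT))
cv2.imwrite("pics/mkfit.png",np.hstack(out))
E
python3 mk.py
```

```text
tip [0.4047 0.3373 0.146 ] lean 35.6 az 213.3 L 0.0536 cost 46.23769980296041 masksum [np.float64(144.6125), np.float64(62.85)]
centre [0.438  0.3592 0.0903] bottom [0.4714 0.3811 0.0346] dir [-0.487 -0.32   0.813]
```

View pics/mkfit.png

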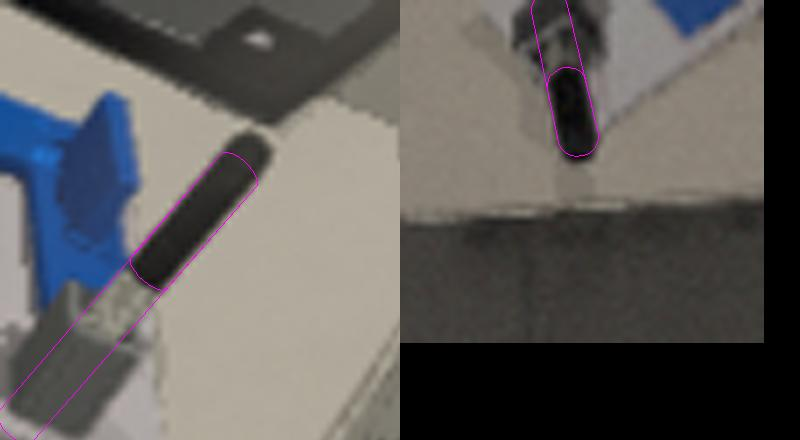

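```bash
sed -i "s/'scene':(238,246,272,281)/'scene':(238,255,272,281)/; s/^x0,y0,x1,y1=win\['scene'\].*$//; s/\[:,:\]//" mk.py; python3 mk.py
```

```text
tip [0.4047 0.3373 0.146 ] lean 35.6 az 213.3 L 0.0536 cost 37.8017623029604 masksum [np.float64(110.4), np.float64(62.85)]
centre [0.438  0.3592 0.0903] bottom [0.4714 0.3811 0.0346] dir [-0.487 -0.32   0.813]
```

View pics/mkfit.png

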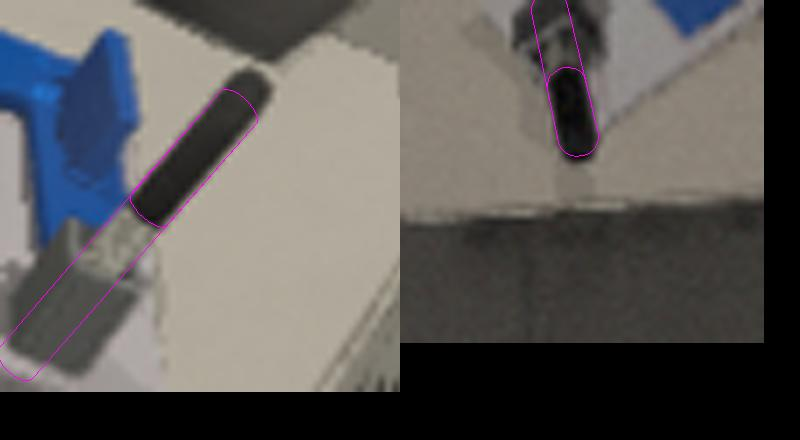

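Run:
```python
import cv2
s=cv2.imread("pics/scene0.png").astype(int).sum(2);print(s[252:282,240:266:1])
t=cv2.imread("pics/top0.png").astype(int).sum(2);print(t[246:270,136:150])
```

```text
[[293 386 497 496 497 496 498 492 495 493 494 495 492 486 486 464 352 288
  233 205 187 172 168 206 332 423]
 [282 361 497 496 498 496 498 496 495 492 496 493 495 492 493 493 485 485
  460 291 229 182 227 338 429 446]
 [283 367 498 498 498 496 496 497 495 495 493 492 491 492 492 492 495 476
  363 424 473 415 392 427 447 492]
 [286 342 449 498 497 493 496 495 495 494 492 495 495 493 494 476 323 226
  198 229 341 486 476 442 490 497]
 [286 309 401 495 493 493 495 495 495 496 491 492 494 495 473 317 180 160
  164 167 219 385 492 488 493 497]
 [286 312 409 496 496 495 496 497 496 495 497 496 493 483 392 175 155 164
  168 162 163 253 439 495 494 494]
 [288 298 387 496 496 496 497 497 496 496 496 494 481 388 194 151 155 163
  168 163 146 268 488 493 493 497]
 [285 287 364 496 498 498 497 498 498 496 496 495 467 237 145 149 151 162
  167 152 183 349 491 496 497 498]
 [276 286 370 496 498 500 496 495 496 495 495 468 258 155 149 144 150 150
  151 156 294 484 495 498 498 498]
 [288 296 342 449 497 496 495 495 495 495 474 322 157 149 150 154 158 147
  134 214 416 499 499 500 499 501]
 [237 246 
[... 2887 characters left out ...]
4 343 266  61  53  48  44  87 240 381 390 406 390]
 [350 357 344 328  89  32  33  30  66 215 406 402 344 361]
 [351 357 346 354 104  33  36  44  56 164 397 383 318 360]
 [351 356 347 344 145  59  66  47  70 131 351 327 379 379]
 [346 349 345 350 211  58  82  70  64 101 257 384 391 392]
 [385 373 346 349 226  90  86  75  75 110 291 398 394 391]
 [392 386 378 351 329 123  71  82  86 139 373 397 385 392]
 [390 393 389 382 353 206  72  43  74 222 390 395 386 392]
 [385 393 388 391 347 339 259 256 323 367 391 384 397 398]
 [394 388 393 388 364 349 339 334 347 403 402 395 402 391]
 [391 386 395 390 349 350 351 349 350 357 393 386 391 392]
 [390 392 384 394 352 349 345 348 351 355 394 391 389 389]]
```

```bash
sed -i "s/K\[c\]=(np.clip((200-s)\/80,0,1))/K[c]=np.clip(((440 if c=='scene' else 330)-s)\/(280 if c=='scene' else 250),0,1)/; s/'scene':(238,255,272,281)/'scene':(242,255,272,279)/; s/'top':(133,253,155,272)/'top':(138,254,152,270)/" mk.py; python3 mk.py
```

```text
tip [0.4006 0.3352 0.155 ] lean 34.0 az 211.2 L 0.0659 cost 7.229134778891948 masksum [np.float64(168.10357142857143), np.float64(64.396)]
centre [0.4334 0.355  0.0981] bottom [0.4661 0.3748 0.0413] dir [-0.478 -0.289  0.83 ]
```

View pics/mkfit.png

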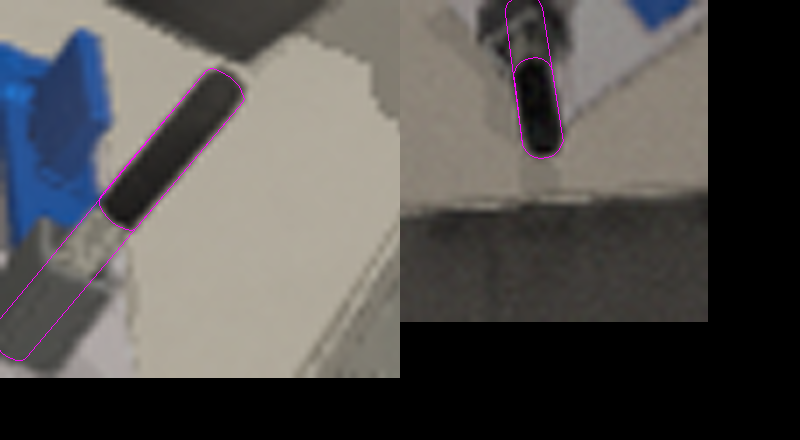

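```bash
python3 - <<'E'
from h import *
ims={'scene':cv2.imread("pics/sc26.png")[:,:,::-1]}
M['t']=[box(-20.5,20.5,-65.5,65.5,-31,-30),box(-65.5,-12,-20.5,20.5,-31,-30),box(-19,19,-19,19,-30,20)]
M['v']=[box(-20.5,20.5,-50.5,35.5,-21,-20),box(-65.5,-12,-5.5,35.5,-21,-20),box(-6,6,-30,30,-20,16)]
for k,z in(('t',.046),('v',.036)):
  s=seat(k)
  for zf in(0,1):
    p,f=fit(k,ims,(s[0],s[1],FY,z),zval=z,zfree=bool(zf));print(k,p.round(4),(Rz(FY).T@(np.array([p[0],p[1],z])-s)*1e3).round(1),np.degrees(p[2])-78.07,f)
  overlay(k,ims,p,z,0,f"pics/fin_{k}.png")
E
python3 go.py .4183 .3459 .25 31.2
```

```text
t [0.594  0.0726 1.3583] [2.6 0.3 0. ] -0.2431869921406502 23.56368276975826
t [0.5921 0.0764 1.3592 0.0488] [5.9 2.9 0. ] -0.19108841308474211 21.784785310629495
v [0.51   0.0442 1.3764] [2.5 1.5 0. ] 0.7939434685981155 20.278071962790452
v [0.51   0.0434 1.3769 0.0355] [1.6 1.4 0. ] 0.8202753507213743 20.368922630653188
clock 27.00 grasp [0.609  0.1209 0.1914] yawx 167.7 w 0.0600 F [ 2.   4.8 -0.3] q [  8.  12. 103.   2.  65. -70.]
dp [ 0.2349  0.1805 -0.0513] dist 0.301 yaw 2.382 q6 pred 98.38797440997593 tilt [-0.006  0.028]
```

View pics/fin_t.png

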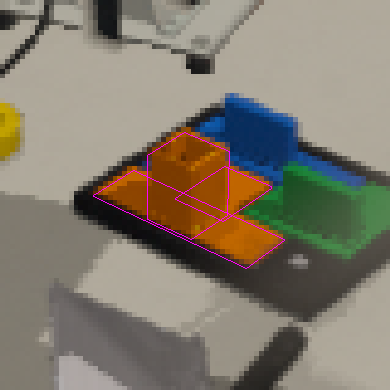

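```bash
python3 -m inch '{"dp":[[0.235,0.18,-0.05],[0.235,0.18,-0.05],[0.235,0.18,-0.05],[0.235,0.18,-0.05],[0.235,0.18,-0.05]],"yaw":[-0.15,-0.3,-0.45,-0.6,-0.76],"hand":[0.06,0.06,0.06,0.06,0.06]}' | grep pos; python3 go.py .4183 .3459 .25 -148.8
```

```text
tcp_pos: [0.4505, 0.302, 0.3847]
clock 27.50 grasp [0.4495 0.306  0.2375] yawx -149.0 w 0.0602 F [ 0.7  0.5 -0. ] q [ 31.   1. 110.   2.  68. -91.]
dp [ 0.0061  0.0506 -0.0112] dist 0.052 yaw -0.004 q6 pred -81.61202559002402 tilt [-0.007  0.027]
```

```bash
python3 -m inch '{"dp":[[0.006,0.05,0],[0.006,0.05,0],[0.006,0.05,0.02],[0.006,0.05,0.05],[0.006,0.05,0.05]],"yaw":[0,0,0,0,0],"hand":[0.06,0.06,0.06,0.06,0.06]}' | grep pos; python3 go.py .4183 .3459 .1243 -148.8
python3 - <<'E'
from rig import ctrl
import cv2
im=ctrl.get_image("scene");cv2.imwrite("pics/s28.png",cv2.resize(im[170:310,180:320,::-1],None,fx=4,fy=4,interpolation=cv2.INTER_CUBIC))
E
```

```text
tcp_pos: [0.4177, 0.3416, 0.3311]
clock 28.00 grasp [0.4156 0.3447 0.1838] yawx -149.0 w 0.0600 F [-0.2 -0.6  0.5] q [ 36.   4. 113.   2.  63. -86.]
dp [-0.003  -0.0019  0.0595] dist 0.060 yaw -0.004 q6 pred -81.61202559002402 tilt [-0.014  0.021]
```

View pics/s28.png

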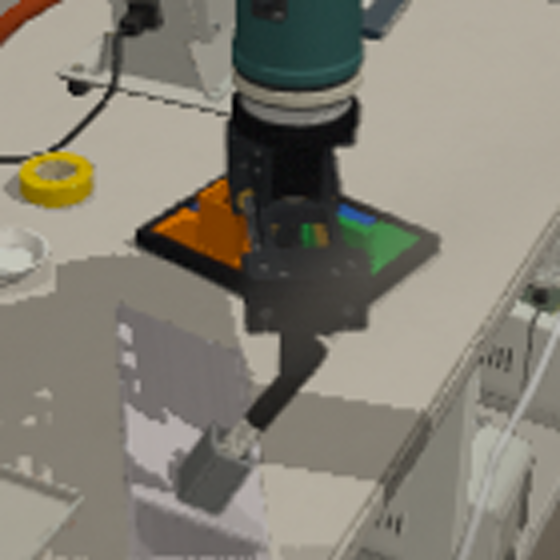

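```bash
python3 -m inch '{"dp":[[-0.003,-0.002,0.02],[-0.003,-0.002,0.045],[-0.003,-0.002,0.058],[-0.003,-0.002,0.059],[-0.003,-0.002,0.059]],"yaw":[0,0,0,0,0],"hand":[0.06,0.06,0.06,0.06,0.06]}' 20 | grep for; python3 -m inch '{"dp":[[0,0,0],[0,0,0],[0,0,0],[0,0,0],[0,0,0]],"yaw":[0,0,0,0,0],"hand":[0.03,0,0,0,0]}' 20; python3 go.py .4183 .3459 .1243 -148.8;  python3 - <<'E'
from rig import ctrl
import cv2
im=ctrl.get_image("scene");cv2.imwrite("pics/s29.png",cv2.resize(im[200:310,200:310,::-1],None,fx=5,fy=5,interpolation=cv2.INTER_CUBIC))
E
```

```text
contact_force: [0.1, 0.1, 0.6]
clock: 29.05
tcp_pos: [0.4218, 0.3432, 0.2752]
orientation: [[-0.858, -0.514, -0.011], [-0.514, 0.857, 0.024], [-0.003, 0.026, -1.0]]
contact_force: [-0.8, 0.1, 0.3]
width: 0.0219
clock 29.05 grasp [0.4202 0.3467 0.1279] yawx -149.1 w 0.0219 F [-0.8  0.1  0.3] q [ 36.   8. 115.   2.  57. -86.]
dp [0.0021 0.0002 0.0036] dist 0.004 yaw -0.004 q6 pred -81.61202559002402 tilt [-0.011  0.024]
```

View pics/s29.png

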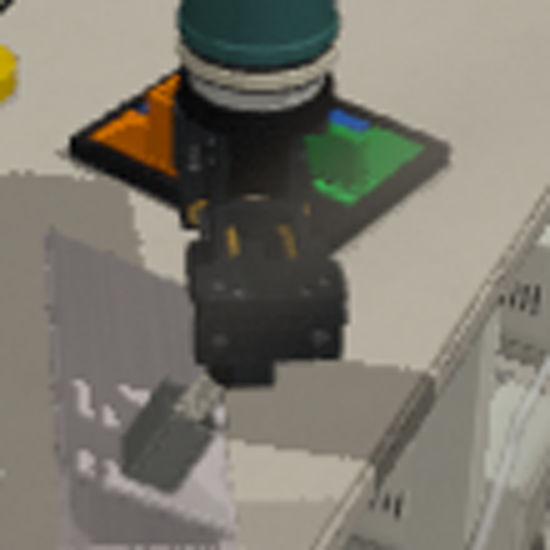

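```bash
python3 -m inch '{"dp":[[0,0,0],[0,0,0],[0.008,0,-0.0126],[0.016,0,-0.025],[0.024,0,-0.038]],"yaw":[0,0,0,0,0],"hand":[0,0,0,0,0]}' 30; python3 -m inch '{"dp":[[0.012,0,-0.019],[0.024,0,-0.038],[0.024,0,-0.06],[0.024,0,-0.06]],"yaw":[0,0,0,0],"hand":[0,0,0,0]}'
python3 - <<'E'
from rig import ctrl
import cv2
im=ctrl.get_image("scene");cv2.imwrite("pics/s30.png",cv2.resize(im[180:310,190:320,::-1],None,fx=4,fy=4,interpolation=cv2.INTER_CUBIC))
E
```

```text
clock: 29.6
tcp_pos: [0.4009, 0.3294, 0.3142]
orientation: [[-0.858, -0.514, -0.012], [-0.514, 0.857, 0.023], [-0.002, 0.026, -1.0]]
contact_force: [-0.6, 0.2, -0.8]
width: 0.0161
clock: 30.0
tcp_pos: [0.3812, 0.3159, 0.3787]
orientation: [[-0.858, -0.514, -0.005], [-0.514, 0.857, 0.028], [-0.01, 0.027, -1.0]]
contact_force: [-0.2, 0.5, 0.8]
width: 0.0162
```

View pics/s30.png

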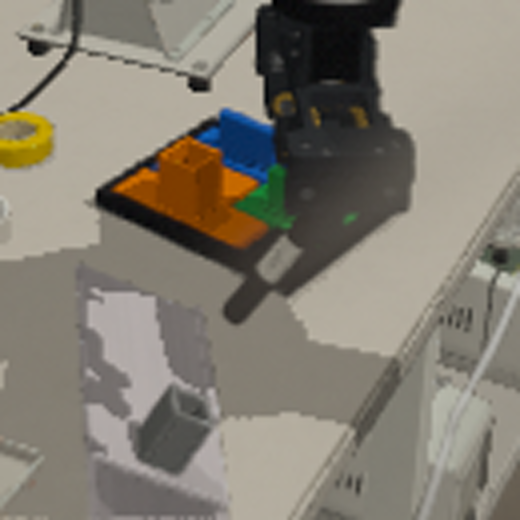

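```bash
cat > mh.py <<'E'
from h import *
import sys
st=ctrl.read_state();R=np.array(st["orientation"]);g=np.array(st["tcp_pos"])+R[:,2]*ctrl.grasp_offset
im=ctrl.get_image("scene")
def cyl(a,b,r=.0085):
    d=(a-b)/np.linalg.norm(a-b);u=np.cross(d,[0,1,0]);u/=np.linalg.norm(u);v=np.cross(d,u)
    t=np.linspace(0,2*np.pi,24,endpoint=False);c=r*(np.cos(t)[:,None]*u+np.sin(t)[:,None]*v);return np.vstack([a+c,b+c])
lean=np.radians(float(sys.argv[1]));A=float(sys.argv[2])
# lean is in tool xz plane, top toward tool +x
d=np.cos(lean)*-R[:,2]+np.sin(lean)*R[:,0]
b=g-A*d;t=g+(.137-A)*d
az=np.degrees(np.arctan2(d[1],d[0]));print('clock',st['clock'],'grasp',g.round(4),'bottom',b.round(4),'az',az.round(1),'truelean',np.degrees(np.arccos(d[2])).round(1),'tilt',R[:2,2].round(3))
uv=proj('scene',cyl(t,b));ce=proj('scene',b[None])[0].astype(int);x=max(ce[0]-45,0);y=max(ce[1]-45,0)
o=cv2.resize(im[y:y+90,x:x+90,::-1],None,fx=6,fy=6,interpolation=cv2.INTER_CUBIC)
cv2.polylines(o,[cv2.convexHull(((uv-[x,y]+.5)*6).astype(np.float32)).astype(np.int32)],True,(255,0,255),1)
cv2.imwrite(f"pics/mh_{st['clock']:.2f}.png",o);print(f"pics/mh_{st['clock']:.2f}.png")
E
python3 mh.py 34 .1
```

```text
clock 30.05 grasp [0.3799 0.3196 0.2295] bottom [0.4272 0.3505 0.147 ] az -146.8 truelean 34.4 tilt [-0.008  0.026]
pics/mh_30.05.png
```

View pics/mh_30.05.png

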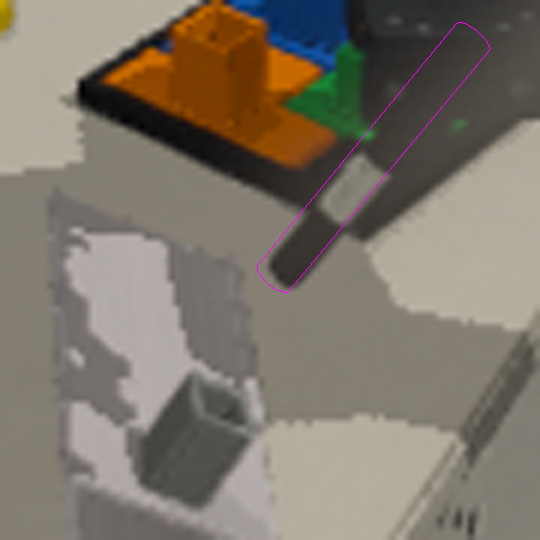

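```bash
python3 go.py .540 .083 .2 168
```

```text
clock 30.10 grasp [0.3793 0.3191 0.2279] yawx -149.0 w 0.0163 F [ 0.2 -0.1 -0.6] q [ 36.  -4. 116.   2.  68. -85.]
dp [-0.0163 -0.2858  0.0205] dist 0.287 yaw 0.750 q6 pred -69.26181098809094 tilt [-0.01   0.024]
```

```bash
python3 -m inch '{"dp":[[-0.005,-0.05,0],[-0.01,-0.1,0],[-0.016,-0.15,0],[-0.016,-0.2,0.0],[-0.016,-0.25,0.0]],"yaw":[0.15,0.3,0.45,0.6,0.75],"hand":[0,0,0,0,0]}' |grep pos; python3 go.py .540 .083 .18 168
```

```text
tcp_pos: [0.5228, 0.1083, 0.367]
clock 30.60 grasp [0.521  0.1119 0.2197] yawx 167.6 w 0.0164 F [0.7 0.3 0.1] q [  9.   2. 111.   2.  68. -70.]
dp [-0.0255 -0.025   0.0388] dist 0.053 yaw -0.006 q6 pred -69.26181098809094 tilt [-0.012  0.024]
```

```bash
python3 -m inch '{"dp":[[-0.025,-0.025,0.0],[-0.025,-0.025,0.02],[-0.025,-0.025,0.038],[-0.025,-0.025,0.038]],"yaw":[0,0,0,0],"hand":[0,0,0,0]}' |grep pos; python3 mh.py 34 .098; python3 go.py .540 .083 .16 168
```

```text
tcp_pos: [0.5396, 0.0787, 0.3234]
clock 31.0 grasp [0.5365 0.0822 0.1762] bottom [0.5883 0.0723 0.0936] az 169.2 truelean 32.5 tilt [-0.021  0.023]
pics/mh_31.00.png
clock 31.05 grasp [0.5375 0.0826 0.1779] yawx 167.6 w 0.0161 F [ 0.5  0.1 -0.1] q [  5.   5. 112.   2.  63. -73.]
dp [-0.0028  0.0005  0.0179] dist 0.018 yaw -0.007 q6 pred -69.26181098809094 tilt [-0.018  0.024]
```

View pics/mh_31.00.png

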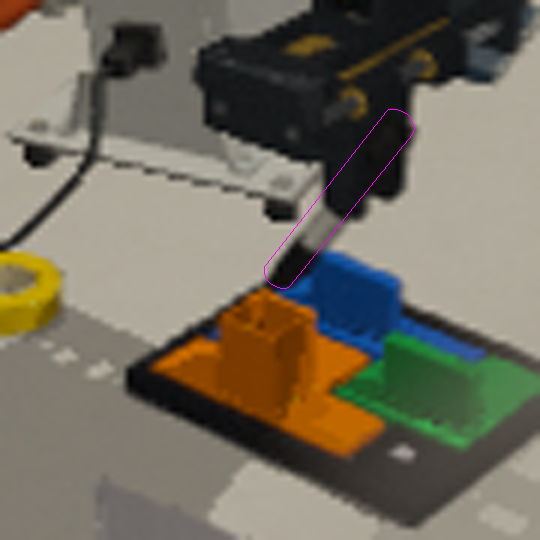

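```bash
python3 -m inch '{"dp":[[-0.006,0.001,0.0],[-0.006,0.001,0.01],[-0.006,0.001,0.020],[-0.006,0.001,0.020]],"yaw":[0,0,0,0],"hand":[0,0,0,0]}' |grep -e pos -e for; python3 mh.py 34 .098
```

```text
tcp_pos: [0.5451, 0.0795, 0.3033]
contact_force: [-0.2, 0.5, 0.4]
clock 31.45 grasp [0.5419 0.083  0.156 ] bottom [0.5937 0.0731 0.0734] az 169.3 truelean 32.5 tilt [-0.021  0.023]
pics/mh_31.45.png
```

View pics/mh_31.45.png

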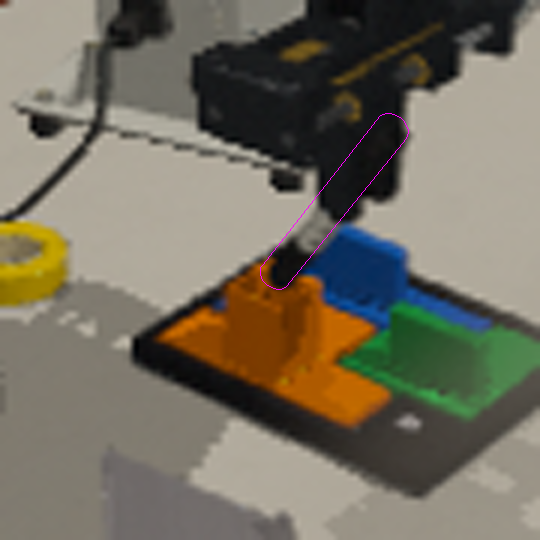

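```bash
cat > z.py <<'E'
from h import *
import sys
# zoom around cup with cup rim inner outline overlay, and predicted marker
exec(open('mh.py').read().split("uv=proj")[0])
c=np.array([.594,.0718,.066]);
x,y=[int(v) for v in proj('scene',c[None])[0]];x-=25;y-=25
o=cv2.resize(im[y:y+45,x:x+50,::-1],None,fx=14,fy=14,interpolation=cv2.INTER_CUBIC)
def pl(P,col):cv2.polylines(o,[(((proj('scene',P)-[x,y]+.5)*14)).astype(np.int32)],True,col,1)
for h in(.019,.014):pl(c+np.array([[h,h,0],[h,-h,0],[-h,-h,0],[-h,h,0]])@Rz(FY).T,(255,255,0))
u=cyl(t,b);cv2.polylines(o,[cv2.convexHull(((proj('scene',u)-[x,y]+.5)*14).astype(np.float32)).astype(np.int32)],True,(255,0,255),1)
fn=f"pics/z_{st['clock']:.2f}.png";cv2.imwrite(fn,o);print(fn)
E
python3 z.py 34 .098
```

```text
clock 31.5 grasp [0.5423 0.0829 0.1567] bottom [0.5941 0.0731 0.0741] az 169.3 truelean 32.6 tilt [-0.021  0.023]
pics/z_31.50.png
```

View pics/z_31.50.png

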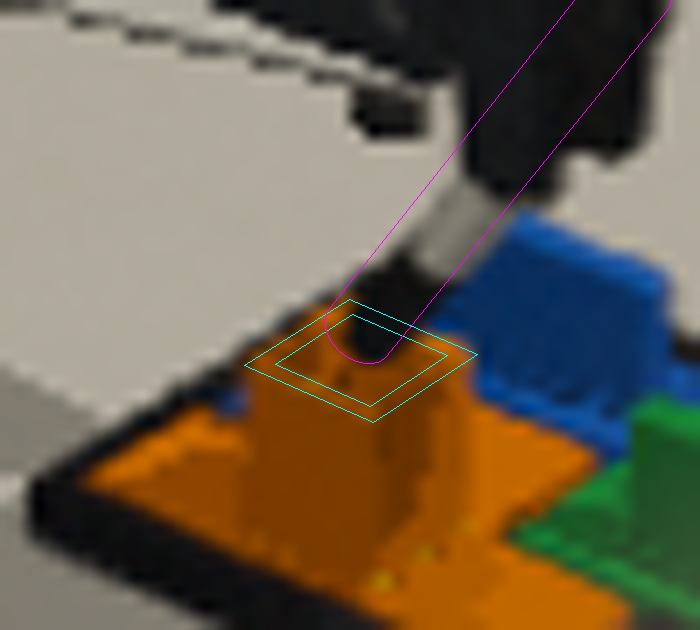

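```bash
python3 -m inch '{"dp":[[-0.006,0,0.0],[-0.006,0,0.006],[-0.006,0,0.013],[-0.006,0,0.015]],"yaw":[0,0,0,0],"hand":[0,0,0,0]}' |grep -e pos -e for; python3 z.py 34 .095
```

```text
tcp_pos: [0.5508, 0.0785, 0.2883]
contact_force: [0.3, 0.2, 1.4]
clock 31.95 grasp [0.5477 0.0819 0.1411] bottom [0.5979 0.0724 0.061 ] az 169.3 truelean 32.6 tilt [-0.021  0.023]
pics/z_31.95.png
```

View pics/z_31.95.png

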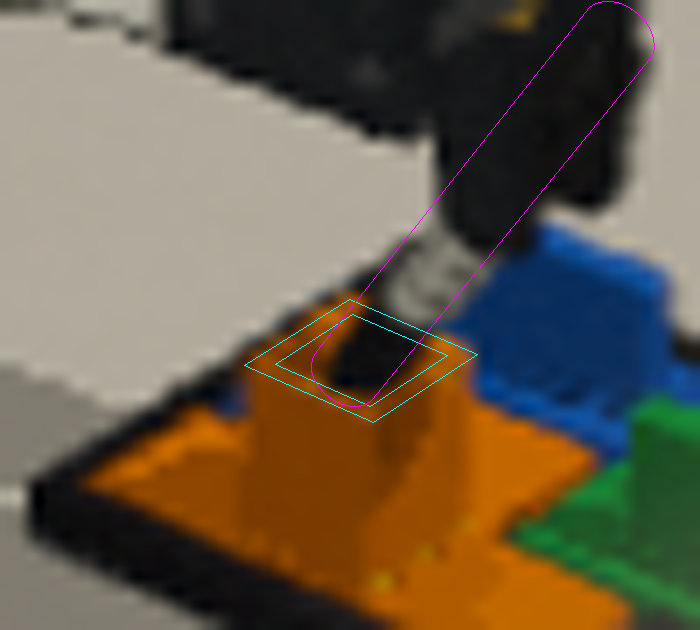

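```bash
python3 -m inch '{"dp":[[-0.005,0,-0.002],[-0.010,0,-0.005],[-0.016,0,-0.007],[-0.016,0,-0.007]],"yaw":[0,0,0,0],"hand":[0,0,0,0]}' 8 |grep -e pos -e for -e wid; python3 z.py 25 .095
```

```text
tcp_pos: [0.5676, 0.0747, 0.2957]
contact_force: [-0.6, 0.7, -0.4]
width: 0.0166
clock 32.4 grasp [0.5648 0.0782 0.1484] bottom [0.6023 0.0716 0.0614] az 170.0 truelean 23.6 tilt [-0.019  0.023]
pics/z_32.40.png
```

View pics/z_32.40.png

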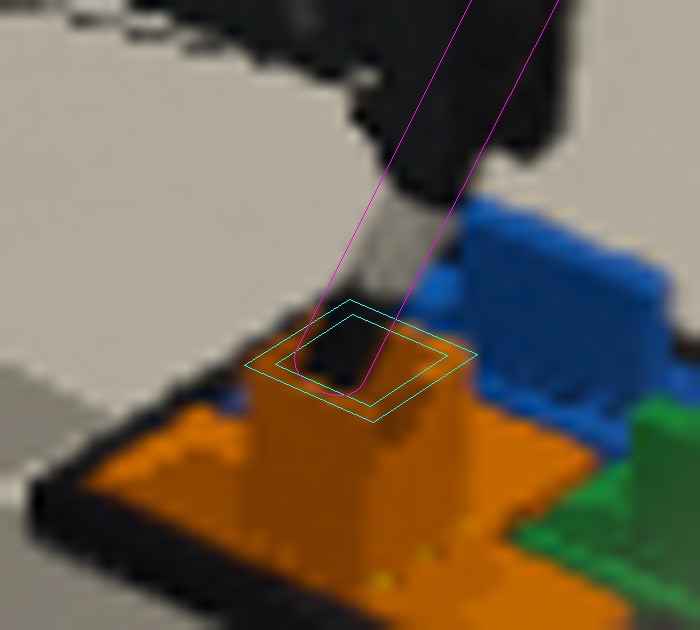

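```bash
python3 -m inch '{"dp":[[-0.007,0,-0.001],[-0.014,0,0],[-0.021,0,0.002],[-0.021,0,0.002]],"yaw":[0,0,0,0],"hand":[0,0,0,0]}' |grep -e pos -e for -e wid; python3 z.py 12 .095
```

```text
tcp_pos: [0.5889, 0.0701, 0.2926]
contact_force: [0.4, -0.3, -1.0]
width: 0.0167
clock 32.85 grasp [0.5861 0.0735 0.1453] bottom [0.6037 0.0714 0.052 ] az 173.3 truelean 10.7 tilt [-0.018  0.023]
pics/z_32.85.png
```

View pics/z_32.85.png

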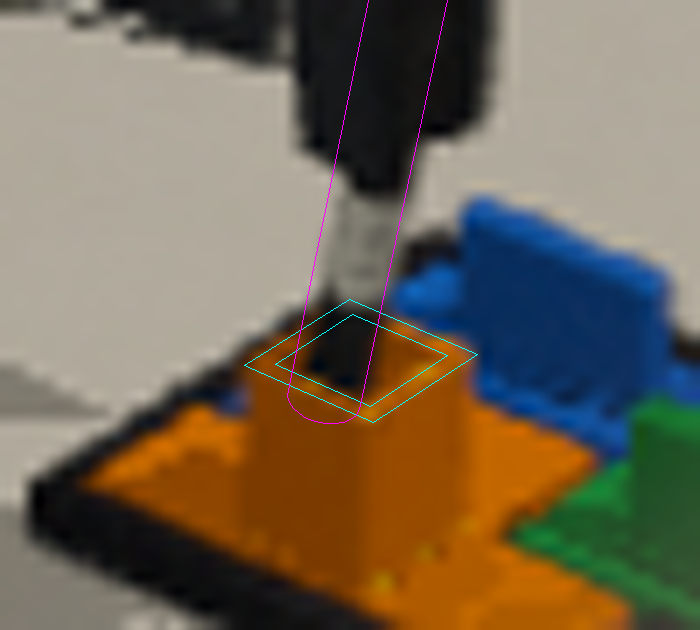

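```bash
python3 -m inch '{"dp":[[-0.006,0,0.004],[-0.012,0,0.009],[-0.017,0,0.013],[-0.017,0,0.013]],"yaw":[0,0,0,0],"hand":[0,0,0,0]}' |grep -e pos -e for -e wid; python3 z.py 2 .095
python3 - <<'E'
from h import *
im=ctrl.get_image('top');cv2.imwrite("pics/t33.png",cv2.resize(im[170:270,190:300,::-1],None,fx=6,fy=6,interpolation=cv2.INTER_CUBIC))
E
```

```text
tcp_pos: [0.6054, 0.0666, 0.2781]
contact_force: [1.5, -0.0, 0.7]
width: 0.0163
clock 33.3 grasp [0.6026 0.0699 0.1309] bottom [0.604  0.0714 0.0359] az -134.1 truelean 1.2 tilt [-0.019  0.023]
pics/z_33.30.png
```

View pics/z_33.30.png

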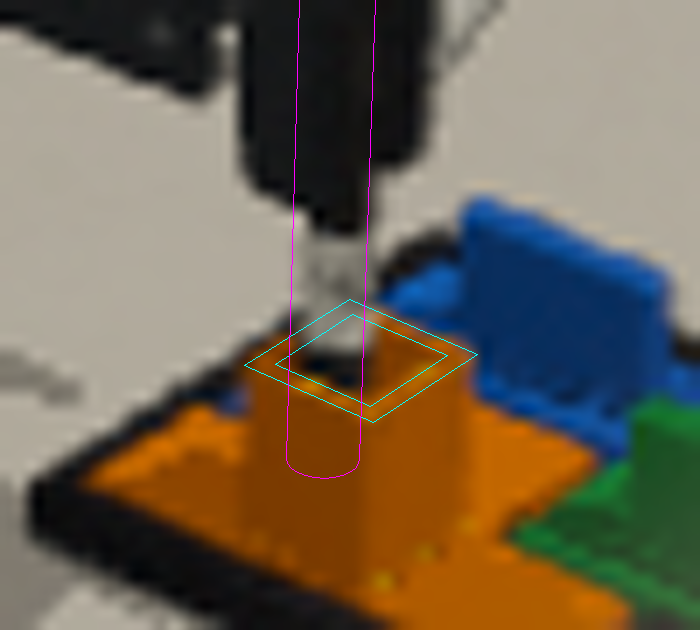

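```bash
python3 -m inch '{"dp":[[0.004,0,0.005],[0.004,0,0.011],[0.004,0,0.017],[0.004,0,0.019],[0.004,0,0.019]],"yaw":[0,0,0,0,0],"hand":[0,0,0,0,0]}' |grep -e pos -e for -e wid; python3 z.py 1 .095
```

```text
tcp_pos: [0.6013, 0.0679, 0.2604]
contact_force: [-0.6, 0.2, 2.7]
width: 0.0163
clock 33.9 grasp [0.5987 0.0713 0.1131] bottom [0.5987 0.0731 0.0181] az -89.1 truelean 1.1 tilt [-0.017  0.023]
pics/z_33.90.png
```

View pics/z_33.90.png

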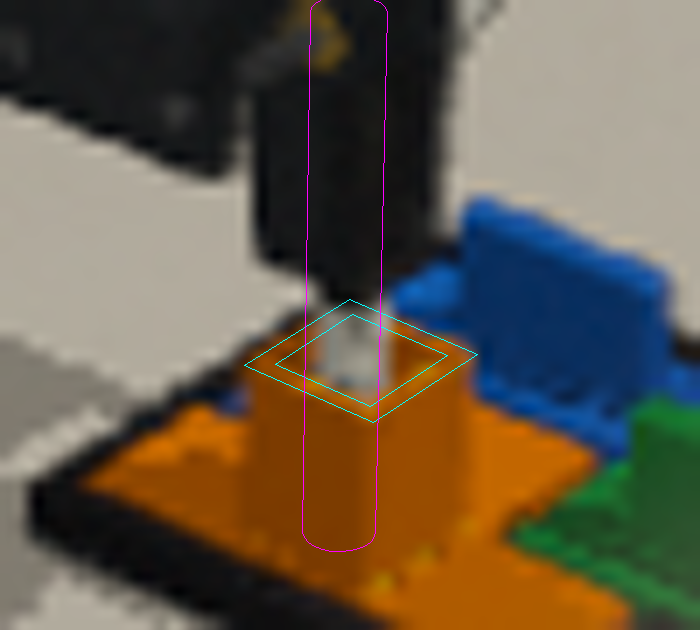

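```bash
python3 -m inch '{"dp":[[0,0,0.001],[0,0,0.002],[0,0,0.002]],"yaw":[0,0,0],"hand":[0,0,0]}' |grep -e for; python3 -m inch '{"dp":[[0,0,0],[0,0,0],[0,0,0],[0,0,0],[0,0,0]],"yaw":[0,0,0,0,0],"hand":[0.025,0.04,0.06,0.07,0.07]}' |grep -e pos -e for -e wid; python3 z.py 1 .095;python3 go.py .6 .07 .2 168
```

```text
contact_force: [-1.1, -0.8, 6.8]
tcp_pos: [0.6018, 0.0678, 0.2595]
contact_force: [0.3, 0.7, 0.1]
width: 0.0544
clock 34.75 grasp [0.5996 0.0712 0.1123] bottom [0.5997 0.0729 0.0173] az -95.2 truelean 1.1 tilt [-0.015  0.023]
pics/z_34.75.png
clock 34.80 grasp [0.5997 0.0711 0.1124] yawx 167.6 w 0.0580 F [ 0.3 -1.  -0.1] q [  4.  15. 108.   2.  58. -75.]
dp [ 0.0011  0.0006 -0.0876] dist 0.088 yaw -0.006 q6 pred -71.3455749539934 tilt [-0.015  0.023]
```

```bash
python3 -m inch '{"dp":[[0,0,-0.01],[0.001,0.001,-0.04],[0.0015,0.0015,-0.08],[0.002,0.002,-0.12],[0.002,0.002,-0.14]],"yaw":[0,0,0,0,0],"hand":[0.07,0.07,0.07,0.07,0.07]}' |grep -e pos -e for -e wid; python3 z.py 1 .095
```

```text
tcp_pos: [0.6033, 0.0671, 0.4051]
contact_force: [0.1, 0.3, -0.1]
width: 0.0701
clock 35.3 grasp [0.6021 0.0705 0.2578] bottom [0.6029 0.0723 0.1628] az -113.9 truelean 1.2 tilt [-0.009  0.023]
pics/z_35.30.png
```

Now move the arm aside so both cameras can see everything.

```bash
python3 go.py .45 -.3 .3 168; python3 -m inch '{"dp":[[0,-0.05,-0.02],[0.02,-0.1,-0.03],[0.04,-0.15,-0.03],[0.06,-0.2,-0.03],[0.07,-0.25,-0.03]],"yaw":[0,0,0,0,0],"hand":[0.07,0.07,0.07,0.07,0.07]}' >/dev/null;python3 -m inch '{"dp":[[0,-0.05,0],[0,-0.1,0],[0.0,-0.15,0],[0.0,-0.2,0],[0.0,-0.2,0]],"yaw":[0,0,0,0,0],"hand":[0.07,0.07,0.07,0.07,0.07]}' |grep -e pos
python3 - <<'E'
from h import *
for c in("scene","top"):
    im=ctrl.get_image(c);cv2.imwrite(f"pics/{c}_end.png",im[:,:,::-1])
a=cv2.imread("pics/scene_end.png")[165:265,180:310];b=cv2.imread("pics/top_end.png")[150:270,190:290]
cv2.imwrite("pics/end.png",np.hstack([cv2.resize(a,(455,350),interpolation=cv2.INTER_CUBIC),cv2.resize(b,(292,350),interpolation=cv2.INTER_CUBIC)]))
E
```

```text
clock 35.35 grasp [0.6034 0.0705 0.2606] yawx 167.6 w 0.0699 F [ 1.8 -0.1  1.4] q [  4.   8. 100.   1.  72. -74.]
dp [ 0.0708 -0.3939 -0.0473] dist 0.403 yaw -0.006 q6 pred -111.69006752597979 tilt [-0.004  0.023]
tcp_pos: [0.4445, -0.3465, 0.4282]
```

View pics/end.png

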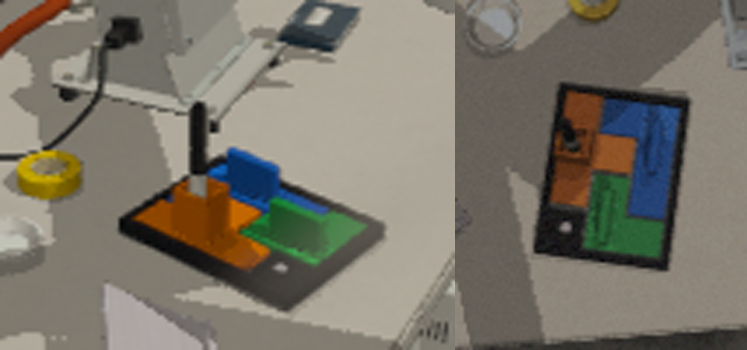

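View pics/top_end.png

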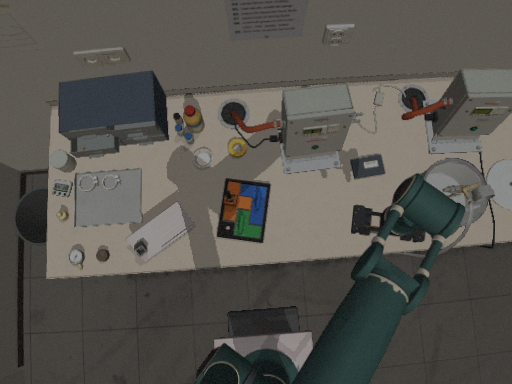

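Run:
```python
from h import *
ims={c:cv2.imread(f"pics/{c}_end.png")[:,:,::-1] for c in("scene","top")}
i0={c:cv2.imread(f"pics/{c}0.png")[:,:,::-1] for c in("scene","top")}
M['t']=[box(-20.5,20.5,-65.5,65.5,-31,-30),box(-65.5,-12,-20.5,20.5,-31,-30),box(-19,19,-19,19,-30,20)]
M['v']=[box(-20.5,20.5,-50.5,35.5,-21,-20),box(-65.5,-12,-5.5,35.5,-21,-20),box(-6,6,-30,30,-20,16)]
M['l']=[box(-20.5,20.5,-54,77,-21,-20),box(12,65.5,-54,-13,-21,-20),box(-6,6,-30,30,-20,16)]
for k,z in(('t',.046),('v',.036),('l',.036)):
  s=seat(k)
  for cs in(['top'],['top','scene']):
    if k=='l' and len(cs)>1: pass
    p,f=fit(k,ims,(s[0],s[1],FY,z),zval=z,zfree=len(cs)>1,cams=cs);print(k,cs,(Rz(FY).T@(np.array([p[0],p[1],z])-s)*1e3).round(1),'dyaw',round(np.degrees(p[2])-78.07,2),'z',p[3:].round(4),'seat z',z,round(f,1))
for n,(x0,y0,x1,y1) in dict(dish=(190,145,215,170),tape=(225,136,250,158),note=(348,152,388,182)).items():
    a=ims['top'][y0:y1,x0:x1].astype(np.float32).mean(2);b=i0['top'][y0:y1,x0:x1].astype(np.float32).mean(2)
    print(n,cv2.phaseCorrelate(b,a))
for q in('dish','tape_roll','notepad','marker_center'):
    for c in("scene","top"):print(q,c,[(r['rect'],round(r['conf'],2)) for r in ctrl.find_in(q,c)[:1]])
```

```text
t ['top'] [ 0.8 -2.8  0. ] dyaw -0.66 z [] seat z 0.046 59.5
t ['top', 'scene'] [ 0.9 -2.6  0. ] dyaw -0.41 z [0.044] seat z 0.046 111.9
v ['top'] [-0.7 -0.3  0. ] dyaw 0.07 z [] seat z 0.036 6.3
v ['top', 'scene'] [-0.6 -0.5  0. ] dyaw 0.34 z [0.0337] seat z 0.036 25.2
l ['top'] [-1.2 -0.6  0. ] dyaw -0.74 z [] seat z 0.036 7.2
l ['top', 'scene'] [-1.  -1.1  0. ] dyaw -0.34 z [0.0355] seat z 0.036 185.7
dish ((-0.20128267863180938, 1.7186419969988176), 0.31493269882202146)
tape ((0.06460751238584095, -0.1858227277927167), 0.7657835078239441)
note ((0.24897093289751027, 0.03314983491907775), 0.762535613377889)
dish scene [([171.8, 226.0, 19.5, 15.2], 0.54)]
dish top [([194.3, 150.2, 17.1, 16.0], 0.81)]
tape_roll scene [([184.5, 210.9, 18.3, 11.5], 0.73)]
tape_roll top [([226.6, 139.5, 22.2, 16.8], 0.78)]
notepad scene [([260.6, 165.3, 21.9, 14.5], 0.72)]
notepad top [([352.9, 154.2, 31.7, 25.6], 0.96)]
marker_center scene [([186.5, 211.2, 16.8, 12.0], 0.33)]
marker_center top [([227.0, 194.5, 8.1, 6.6], 0.57)]
```

Run:
```python
from rig import ctrl
s=ctrl.read_state();print(s["clock"],s["contact_force"]);print(ctrl.close_job())
```

```text
36.85 [-0.73320725 -0.19376018  0.45931399]
the job is handed in; nothing more can be done
None
```

I fitted the blue, green and orange inserts into the frame, in that order. Then I drew the marker from its socket, turned it upright in the orange cup and let it go. I handed the job in at 36.9 s with the arm clear.

**Setbacks:** Blue first came down with its leg on the frame rim while I was levelling it on the bench. I re-gripped it, moved it clear and then fitted it. Freeing it gave the highest wrist force I saw, 41 N on one axis (43 N combined); the limit is 120 N.

**Last checks:**
- **Inserts:** both cameras put all three within about 3 mm and 0.75° of their places. Fitted heights were 0.5 to 2.3 mm below nominal, which is within how well the cameras measure, so flush.
- **Weaker fits:** the two-camera fits for blue and orange were poor, partly because other parts hide them. The top view alone was good for blue and green.
- **Marker:** it stands upright in the cup in the pictures; I did not measure its final lean.
- **Things to leave alone:** tape roll and notebook matched their starting pictures. The dish comparison was unreliable, probably because the shadow had changed, but the detector put it where it began.

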